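Fetch the piston from behind the air cylinders

ROBOT

A 7-joint arm with a two-finger parallel gripper is mounted at the origin on the work surface. World frame = base frame: x ahead of the robot, y to its left, z up, the work surface at z = 0. Lengths are in m, angles in rad, forces in N, time in s.
With the tool pointing down it reaches from about 0.4 to 0.875 m from the base axis. Payload 6.5 kg.
Tool frame: the origin (TCP) lies on the centre line of the jaws, within the pads' length; the fingertips stand 8 mm ahead of it and the grasp point (between the pads) lies 11 mm behind it; z points along the fingers, y is the direction in which the jaws open and shut (so a half turn about z gives the same grasp; the last joint's range is limited). The gripper opens to 85 mm and grips with 20 to 120 N. Pads are 22 mm wide; open, the fingers measure 114 mm over their backs; the gripper's body (76 mm by 85 mm) begins 54 mm behind the grasp point. The pads swing forward as they close: fully open they stand 13 mm farther back than shut.
Start: joints at [-1.282, 0.536, -0.004, 1.538, 0.003, 1.067, -0.071], TCP at [0.226, 0.61, 0.239] pointing down, gripper open.
Joint ranges: [-2.7, 2.7], [-0.37, 2.16], [-1.27, 1.26], [0.24, 2.4], [-1.31, 4.45], [0.19, 1.91], [-2.76, 2.76]. Speed limits (rad/s): [2.39, 2.39, 3.14, 3.14, 3.14, 3.14, 3.14].

INTERFACE

Orientations are given as a rotation vector (axis times angle).
In Python, from plant import robot gives the robot as it stands.
- The arm moves only by the tool servo_tool, never from a script. Its argument "plan" is a list of rows, each a list of 5 numbers: the shift along the tool's x, y, z in units of 40 mm (1.0 is 40 mm), then the turn about the tool's z in units of 8 degrees (1.0 is 8 degrees), then the opening, from 0 (shut) to 1 (fully open). A call has 1 to 5 rows; each row shifts and turns the pose as measured when the row begins, along the tool's axes as they then stand; what a row does not reach is not made up. A row lasts 1/8 s, in which the tool goes at most 62.5 mm and 10.7 degrees, less where a joint would pass 70% of its speed; a pose out of reach is approached as far as the arm can. A call is refused whole if a number of a shift passes 1 or a number of a turn 1, either way. A call with a gripper value outside its range is refused whole. The fingers move at their own pace and stop on an object; "squeeze" is the grip in N (left out, the last holds). Time passes only in rows, so rows that do not move let the fingers close. It gives the time, the measured TCP pose, the force and the opening at its end, in the units of the state.
- robot.sense(): the state, without advancing time (a new reading comes with each control period).
- robot.grab_frame(name): name is "side" or "top"; returns a dict with "color" (384x512x3 uint8, red, green, blue), "camera_matrix" (3x3 intrinsics, pixels), "camera_from_world" (4x4, takes a point from world to camera coordinates). Camera axes: x right, y up, looking along -z (the intrinsics and any distortion apply to the point x, -y, -z); pixel columns grow to the right and rows downward; lengths in m; the calibration is good to about 2 mm. A picture is of the moment at which its call begins. There is no depth.
- robot.job_done(): hands the job in, once; it reports no verdict.
Trained networks look in a picture, given as the dict that the camera call returned (one of the last four; its "shot" number tells which), for a name from the list of things; names that differ only in an ending like _2 or _b are one class to them, and where a whole thing is asked for, a point or a joint stands for the part that bears it (a point fixed in the world has none). Each returns a list of dicts, best first, with "score" (0 to 1); they miss things now and then, are a little off and sometimes report something else, mostly with a low value. They report only what shows in the picture. A call takes as long as a camera call. They do not tell look-alikes from the thing itself.
- robot.find_in(picture, label): "bbox" ([centre column, centre row, width, height] in pixels, round what is visible of it).
The state is a dict: "clock": time; "joint_pos": joint angles; "joint_vel": joint speeds; "joint_efforts": joint torques, N m; "ee_pos": TCP position; "ee_rot": TCP orientation; "wrist_force": force on the tool from outside, world axes, zero at the start; "torque": the same for the moment, N m; "gripper_width": finger opening in m.
Only numpy, scipy, OpenCV 4.12 (cv2) and the standard library are available. Lean on these libraries where they do the work, as an engineer would, in place of code of your own. Each camera call takes 0.05 s, during which the arm holds its last target.

TASK

The brass piston stands hemmed in on the grey storage plate: set all three air cylinders aside, upright, on the black rubber mat, and once all three are there, stand the piston in the steel ring of the blue fixture so that it sits flat on the bottom. Then put every cylinder back upright on the very circle of the plate that it came from. Tip nothing over, and leave the parts bin, the oil bottle and the wrench alone.

Things in the scene. Friction and masses are not known exactly. Their poses are not given: they have to be found in the camera images.
- red_cylinder: Assembled air cylinder standing upright: round, 48 mm diameter, body 100 mm high, red top end cap and a thin red band on a silver barrel, tan bottom cap, and a steel rod stub (12 mm diameter, 12 mm high) on top, 112 mm high in all; about 0.28 kg. Origin at the centre of its underside, z up along its axis. Starts on one of the three white-ringed circles of the plate.
- blue_cylinder: Assembled air cylinder standing upright: round, 48 mm diameter, body 100 mm high, blue top end cap and a thin blue band on a silver barrel, tan bottom cap, and a steel rod stub (12 mm diameter, 12 mm high) on top, 112 mm high in all; about 0.28 kg. Origin at the centre of its underside, z up along its axis. Starts on one of the three white-ringed circles of the plate.
- yellow_cylinder: Assembled air cylinder standing upright: round, 48 mm diameter, body 100 mm high, yellow top end cap and a thin yellow band on a silver barrel, tan bottom cap, and a steel rod stub (12 mm diameter, 12 mm high) on top, 112 mm high in all; about 0.28 kg. Origin at the centre of its underside, z up along its axis. Starts on one of the three white-ringed circles of the plate.
- piston: Brass piston standing upright: round, 44 mm diameter, 50 mm high, two black seal rings, a dark flat 24 mm disc in the middle of its top; about 0.3 kg. Safe to grip anywhere on its side. Origin at the centre of its underside, z up along its axis. Starts on the plate, with an air cylinder in front of it and one at either side.
- plate: Grey storage plate fixed on the green bench, 170 mm (its x) by 220 mm (its y), 6 mm thick. Origin at the centre of its underside, z up. Painted flat on its top are three white-ringed dark circles (62 mm outside diameter) for the air cylinders, centred at plate (x, y) = (-37, 0), (15, 73) and (15, -73) mm, and a brass-coloured disc at (35, 0) mm where the piston starts. Which cylinder starts on which circle differs from start to start.
- mat: Black rubber mat fixed on the bench, the side area: 250 mm (its x) by 140 mm (its y), 4 mm thick, free at the start; room for three cylinders in a row along its x. Origin at the centre of its underside, z up.
- fixture: Blue square block, 120 by 120 mm, 20 mm high, fixed on the bench, with a steel ring on its top: 60 mm inside and 76 mm outside diameter, standing 8 mm above the block. The nest is the inside of the ring; its flat floor is the top of the block, 20 mm above the bench. Origin at the centre of the block's underside, below the ring's centre, z up. It and the mat lie on opposite sides of the plate, either way round.
- parts_bin: Bystander: empty light-blue open plastic bin, 90 by 140 by 50 mm high, origin at the centre of its underside. Leave it alone.
- oil_bottle: Bystander: amber bottle with a black cap, 60 mm diameter, 115 mm high, origin at the centre of its underside. Leave it alone.
- wrench: Bystander: steel wrench lying flat on the far side of the bench, origin near its middle. Leave it alone.
Things that resemble listed ones, but are neither listed nor needed, are in the scene too. Leave any purple or turquoise look-alike of the blue_cylinder alone. Leave any turquoise look-alike of the red_cylinder alone.

How it is judged:
By the outcome, as a careful person would: the job done as asked, in the order asked, and still so for the second after the job is handed in, with the robot touching nothing.
It also fails if it takes over 141 s, if anything falls off the work surface, if the arm or the gripper's body presses on something with over 40 N, if the wrist force passes 120 N, or if a joint passes its speed limit or range.

## Working session

There is one attempt and no reset: what is moved stays moved. The work goes in short steps, Python scripts to look and compute and a tool call to move; the robot and the scene stay as the last step left them, time stands still between calls to the robot, and variables do not carry over. Pictures are saved under pics/ and viewed, and the job is handed in when it is done.

Besides the shell and the picture viewer there is one more tool, called after "Emit:" as name(argument=value, ...), one argument or row to a line, values as JSON. servo_tool: Moves the arm, as the interface text tells. Its arguments: {"type":"object","properties":{"plan":{"type":"array","items":{"type":"array","items":{"type":"number"}}},"squeeze":{"type":"number"}},"required":["plan"]}

```bash
ls; mkdir -p pics
python3 - <<'E'
from plant import robot
import cv2,json
s=robot.sense()
for k,v in s.items(): print(k,v)
for n in ("side","top"):
    p=robot.grab_frame(n)
    print(n,p.keys(),p["camera_matrix"],p["camera_from_world"])
    cv2.imwrite(f"pics/{n}0.png",p["color"][:,:,::-1])
    for l in ["red_cylinder","blue_cylinder","yellow_cylinder","piston","plate","mat","fixture","parts_bin","oil_bottle","wrench"]:
        print(l,[(([round(x) for x in d["bbox"]]),round(d["score"],2)) for d in robot.find_in(p,l)])
E
```

```text
pics
clock 0.0
joint_pos [-1.28219785  0.53716948 -0.00446444  1.53891201  0.00258102  1.06727836
 -0.07123379]
joint_vel [-0.00056583  0.00032678  0.00084493  0.00036926 -0.00075771  0.00040479
  0.000266  ]
joint_efforts [ 5.23516701e-04 -5.83404207e+01  1.04883078e+00 -2.59117180e+01
  1.23641602e-02  9.52135480e-03  4.56188644e-06]
ee_pos [0.22558772 0.60892125 0.23839551]
ee_rot [-5.54280617e-01 -3.09209235e+00  2.74668166e-03]
wrist_force [-0.04281678 -0.63563004  0.29196497]
torque [-0.0339897  -0.00230796 -0.02605035]
gripper_width 0.08551258353413642
side dict_keys(['color', 'camera_matrix', 'camera_from_world', 'shot']) [[450.49356077   0.         258.95559084]
 [  0.         450.49356077 193.80429143]
 [  0.           0.           1.        ]] [[-0.99847664 -0.05505556  0.00364473  0.56527667]
 [ 0.03672233 -0.61378151  0.78862141 -0.04582095]
 [-0.04118093  0.7875539   0.61486827 -1.23421255]
 [ 0.          0.          0.          1.        ]]
red_cylinder [([270, 168, 16, 32], 0.86), ([222, 153, 13, 39], 0.6)]
blue_cylinder [([339, 187, 23, 40], 0.86), ([345, 216, 22, 43
[... 595 characters left out ...]
.02232197 -0.99964904 -0.01426611  0.00785976]
 [ 0.98301888  0.0193464   0.18248177 -0.556248  ]
 [-0.18214173 -0.01809721  0.98310573 -0.76154982]
 [ 0.          0.          0.          1.        ]]
red_cylinder [([348, 137, 33, 32], 0.79), ([298, 197, 31, 27], 0.64)]
blue_cylinder [([233, 210, 25, 30], 0.93), ([272, 290, 22, 26], 0.93), ([221, 290, 25, 30], 0.77)]
yellow_cylinder [([208, 116, 66, 44], 0.31)]
piston [([266, 197, 22, 23], 0.78)]
plate [([268, 217, 108, 92], 0.62)]
mat [([144, 210, 82, 113], 0.92)]
fixture [([394, 226, 58, 57], 0.94)]
parts_bin [([209, 115, 64, 46], 0.95), ([393, 226, 56, 59], 0.44)]
oil_bottle [([395, 124, 37, 35], 0.77)]
wrench [([302, 111, 18, 69], 0.67)]
```

View pics/side0.png

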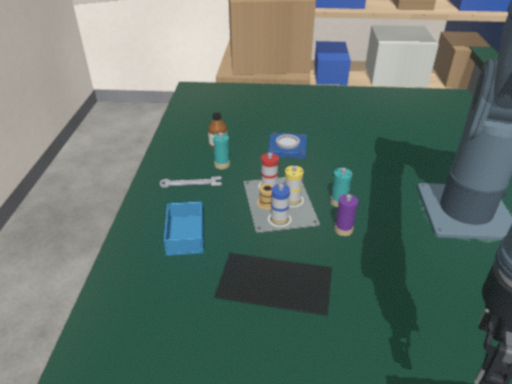

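View pics/top0.png

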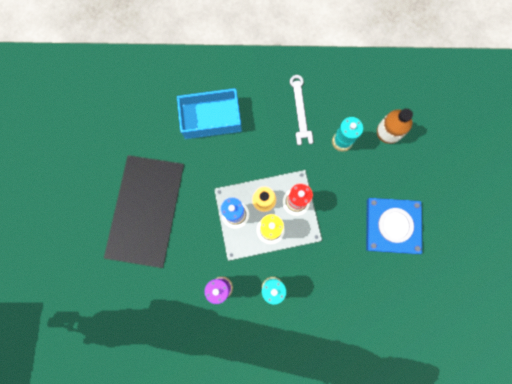

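The side view shows red (270,168), yellow (293,184) and blue (280,204) cylinders on the plate, with the piston at (265,195). The purple and turquoise ones are look-alikes off the plate. In the top view the mat is on the left at (144,210) and the fixture on the right at (394,226). Next I'll zoom in to measure accurately.

```bash
cat > h.py <<'E'
import numpy as np,cv2
def proj(p,P):
    T=p["camera_from_world"];K=p["camera_matrix"]
    c=np.asarray(P,float).reshape(-1,3)@T[:3,:3].T+T[:3,3]
    q=np.c_[c[:,0],-c[:,1],-c[:,2]]@K.T
    return q[:,:2]/q[:,2:]
def ray(p,uv):
    T=p["camera_from_world"];K=p["camera_matrix"];R=T[:3,:3]
    d=np.linalg.inv(K)@np.array([uv[0],uv[1],1.]);d=np.array([d[0],-d[1],-d[2]])
    return -R.T@T[:3,3],R.T@d
def atz(p,uv,z):
    o,d=ray(p,uv);return o+d*(z-o[2])/d[2]
def tri(p1,a,p2,b):
    o1,d1=ray(p1,a);o2,d2=ray(p2,b);d1=d1/np.linalg.norm(d1);d2=d2/np.linalg.norm(d2)
    M=np.c_[d1,-d2];t=np.linalg.lstsq(M,o2-o1,rcond=None)[0]
    x=o1+d1*t[0];y=o2+d2*t[1];return (x+y)/2,np.linalg.norm(x-y)
E
python3 - <<'E'
from plant import robot
from h import *
import pickle
a=robot.grab_frame("side");b=robot.grab_frame("top")
pickle.dump((a,b),open("f0.pkl","wb"))
A=a["color"][:,:,::-1];B=b["color"][:,:,::-1]
def crop(I,x,y,w,h,f): return cv2.resize(I[y:y+h,x:x+w],None,fx=f,fy=f,interpolation=cv2.INTER_CUBIC)
cv2.imwrite("pics/sc.png",crop(A,235,125,95,110,5)); cv2.imwrite("pics/tc.png",crop(B,205,160,125,110,5))
cv2.imwrite("pics/tf.png",crop(B,355,185,80,80,6))
E
```

```text
(no output)
```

View pics/sc.png

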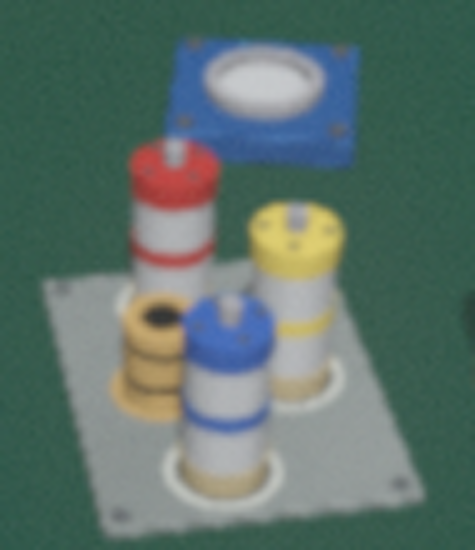

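View pics/tc.png

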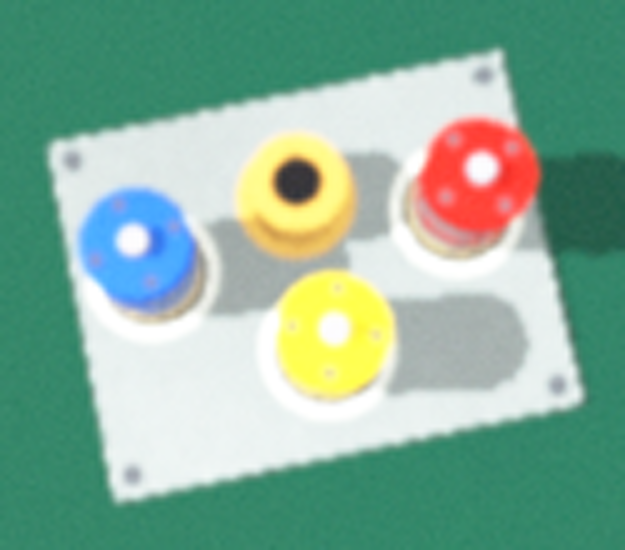

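View pics/tf.png

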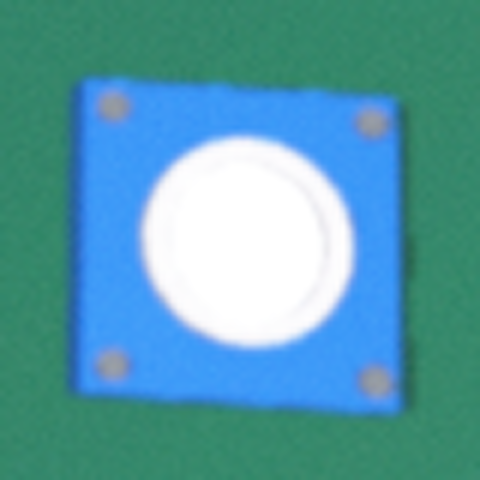

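Run:
```python
from h import *
import pickle
a,b=pickle.load(open("f0.pkl","rb"))
S=lambda X,Y:(235+(X+.5)/5-.5,125+(Y+.5)/5-.5)
T=lambda X,Y:(205+(X+.5)/5-.5,160+(Y+.5)/5-.5)
F=lambda X,Y:(355+(X+.5)/6-.5,185+(Y+.5)/6-.5)
for n,t,s in [("blue",(133,240),(231,298)),("red",(481,169),(175,143)),("yellow",(333,328),(297,207)),("pist",(297,180),(163,316)),("nail?TL",(72,160),(121,514)),("scrBL",(133,475),(400,484)),("scrTR",(483,75),(64,288))]:
    x,e=tri(a,S(*s),b,T(*t)); print(n,x.round(4),e.round(4),"top@z",atz(b,T(*t),0.056 if n=="pist" else .118 if n in("blue","red","yellow") else .006).round(4),"side@z",atz(a,S(*s),0.056 if n=="pist" else .118 if n in("blue","red","yellow") else .006).round(4))
# plate from corners top
C=[T(50,143),T(500,50),T(583,402),T(117,500)]
W=np.array([atz(b,c,.006) for c in C]);print(W.round(4),W.mean(0))
# segment-based
B=b["color"];hsv=cv2.cvtColor(B,cv2.COLOR_RGB2HSV)
def rect(m,z,name):
    m=cv2.morphologyEx(m.astype(np.uint8),cv2.MORPH_OPEN,np.ones((3,3)))
    n,l,st,_=cv2.connectedComponentsWithStats(m);i=1+np.argmax(st[1:,4])
    c,_=cv2.findContours((l==i).astype(np.uint8),0,cv2.CHAIN_APPROX_NONE);c=max(c,key=len)[:,0]
    w=np.array([atz(b,p,z)[:2] for p in c])*1000
    print(name,cv2.minAreaRect(w.astype(np.float32)))
m=np.zeros(B.shape[:2],bool);m[165:265,208:330]=1
rect(m&(~((hsv[...,1]>90)&(hsv[...,0]>50)&(hsv[...,0]<90))),.006,"plate")
m[:]=0;m[190:265,355:440]=1
rect(m&~((hsv[...,0]>50)&(hsv[...,0]<95)),.02,"fixture")
m[:]=0;m[140:280,95:200]=1
rect(m&(B.max(2)<70),.004,"mat")
print("fixture scr",[atz(b,F(*q),.02).round(4) for q in[(113,106),(372,124),(375,381),(112,365)]],np.mean([atz(b,F(*q),.02) for q in[(113,106),(372,124),(375,381),(112,365)]],0))
print("ring top",atz(b,F(248,242),.028))
sc=[(195,43),(341,50),(337,129),(184,121)]
print("fixture side",np.mean([atz(a,S(*q),.02) for q in sc],0), "ring inner",atz(a,S(264,80),.028))
x,e=tri(a,np.mean([S(*q) for q in sc],0),b,np.mean([F(*q) for q in[(113,106),(372,124),(375,381),(112,365)]],0));print(x,e)
for n,uv in [("purple",(217,291)),("turq",(274,291)),("turqfar",(352,127)),("bottle",(405,115))]: print(n,atz(b,uv,.112))
for n,uv in [("bin",(180,97)),("bin",(238,90)),("bin",(240,130)),("bin",(185,137))]: print(n,atz(b,uv,.05))
```

```text
blue [0.507  0.0693 0.1187] 0.0021 top@z [0.506  0.0695 0.118 ] side@z [0.508  0.0681 0.118 ]
red [ 0.5397 -0.0721  0.1182] 0.0031 top@z [ 0.5382 -0.0719  0.118 ] side@z [ 0.5412 -0.073   0.118 ]
yellow [ 0.4732 -0.0125  0.1192] 0.0027 top@z [ 0.4719 -0.0124  0.118 ] side@z [ 0.4745 -0.0146  0.118 ]
pist [0.5433 0.003  0.0556] 0.0011 top@z [0.5426 0.0031 0.056 ] side@z [0.5438 0.0034 0.056 ]
nail?TL [0.5595 0.1095 0.0066] 0.0021 top@z [0.5586 0.1096 0.006 ] side@z [0.5606 0.1085 0.006 ]
scrBL [0.4137 0.0755 0.0051] 0.0025 top@z [0.4125 0.0756 0.006 ] side@z [0.4151 0.0764 0.006 ]
scrTR [ 0.6041 -0.0846  0.007 ] 0.0015 top@z [ 0.6036 -0.0846  0.006 ] side@z [ 0.6049 -0.0863  0.006 ]
[[ 0.5666  0.1204  0.006 ]
 [ 0.6159 -0.0927  0.006 ]
 [ 0.4501 -0.1306  0.006 ]
 [ 0.401   0.0825  0.006 ]] [ 0.50841788 -0.00508955  0.006     ]
plate ((508.52728271484375, -7.0441741943359375), (174.97116088867188, 229.3499298095703), 12.981315612792969)
fixture ((486.5657043457031, -293.6285400390625), (126.40982818603516, 123.0048599243164), 88.14761352539062)Traceback (most recent call last):
  File "<stdin>", line 25, in <module>
  File "<stdin>", line 16, in rect
    return _wrapfunc(a, 'argmax', axis=axis, out=out, **kwds)
    return bound(*args, **kwds)
ValueError: attempt to get argmax of an empty sequence
```

Run:
```python
from h import *
import pickle
a,b=pickle.load(open("f0.pkl","rb"))
F=lambda X,Y:(355+(X+.5)/6-.5,185+(Y+.5)/6-.5)
S=lambda X,Y:(235+(X+.5)/5-.5,125+(Y+.5)/5-.5)
sc=[(195,43),(341,50),(337,129),(184,121)];fs=[(113,106),(372,124),(375,381),(112,365)]
print("fixture scr",np.mean([atz(b,F(*q),.02) for q in fs],0))
print("ring top",atz(b,F(248,242),.028))
print("fixture side",np.mean([atz(a,S(*q),.02) for q in sc],0), "ring",atz(a,S(264,80),.028))
print(tri(a,np.mean([S(*q) for q in sc],0),b,np.mean([F(*q) for q in fs],0)))
for n,p,cs in [("top",b,[(127,157),(184,163),(163,267),(106,257)]),("side",a,[(226,256),(332,267),(328,309),(218,295)])]:
    W=np.array([atz(p,c,.004) for c in cs]);print("mat",n,W.round(3).tolist(),W.mean(0))
for n,uv in [("purple",(217,291)),("turq",(274,291)),("turqfar",(352,127)),("bottle",(405,115))]: print(n,atz(b,uv,.112))
for n,uv in [("bin",(180,97)),("bin",(238,90)),("bin",(240,130)),("bin",(185,137))]: print(n,atz(b,uv,.05))
from scipy.spatial.transform import Rotation as R
print(R.from_rotvec([-5.54280617e-01,-3.09209235e+00,2.74668166e-03]).as_matrix().round(3))
```

```text
fixture scr [ 0.48684562 -0.29610703  0.02      ]
ring top [ 0.48635159 -0.29516186  0.028     ]
fixture side [ 0.4891464  -0.29895334  0.02      ] ring [ 0.48956383 -0.29163108  0.028     ]
(array([ 0.48769713, -0.29613525,  0.02064913]), np.float64(0.002886202012557052))
mat top [[0.64, 0.337, 0.004], [0.627, 0.197, 0.004], [0.381, 0.231, 0.004], [0.401, 0.365, 0.004]] [0.51217933 0.28244494 0.004     ]
mat side [[0.634, 0.214, 0.004], [0.381, 0.235, 0.004], [0.398, 0.357, 0.004], [0.638, 0.333, 0.004]] [0.51283995 0.28458344 0.004     ]
purple [0.34068768 0.09220198 0.112     ]
turq [ 0.3433348  -0.02001429  0.112     ]
turqfar [ 0.68497874 -0.18136399  0.112     ]
bottle [ 0.71388304 -0.2949318   0.112     ]
bin [0.77587023 0.20582384 0.05      ]
bin [0.79569914 0.06926276 0.05      ]
bin [0.69654165 0.06147621 0.05      ]
bin [0.67738299 0.18819896 0.05      ]
[[-0.938  0.347 -0.001]
 [ 0.347  0.938 -0.002]
 [-0.    -0.002 -1.   ]]
```

Heights and positions from the two views agree to about 2–3 mm, and the plate yaw is about 13°.

| Thing | x (m) | y (m) |
|---|---|---|
| Blue cylinder | 0.507 | 0.069 |
| Yellow cylinder | 0.473 | -0.0135 |
| Red cylinder | 0.5397 | -0.0727 |
| Piston | 0.543 | 0.003 |
| Ring | 0.488 | -0.296 |
| Mat centre | 0.5125 | 0.2835 |

I'll keep the jaws at a yaw of about 103°. First I'll move toward the blue cylinder.

Create d.py:
```python
# prints remaining shift in tool units to target x y z [yaw of tool y in deg]
import sys,numpy as np
from plant import robot
from scipy.spatial.transform import Rotation as R
T={"blue":(.507,.069),"yellow":(.473,-.0137),"red":(.5397,-.0729),"pist":(.543,.003),"ring":(.488,-.296),
"mr":(.592,.2745),"mb":(.5125,.2835),"my":(.433,.2925)}
s=robot.sense();M=R.from_rotvec(s["ee_rot"]).as_matrix()
t=np.array([*T[sys.argv[1]],float(sys.argv[2])])
d=M.T@(t-s["ee_pos"])/.04
yaw=np.degrees(np.arctan2(M[1,1],M[0,1]));tilt=np.degrees(np.arccos(-M[2,2]))
g=float(sys.argv[3]) if len(sys.argv)>3 else 103
print("t",s["clock"],"pos",s["ee_pos"].round(4),"yaw",yaw.round(1),"tilt",tilt.round(2),"shift",d.round(3),"turn",round((yaw-g)/8,2),"F",s["wrist_force"].round(1),"w",round(s["gripper_width"],4),"j7",s["joint_pos"][6].round(2))
```

```text
(no output)
```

Emit:
servo_tool(
  plan=[
    [-0.7, -0.65, 0, -0.8, 1],
    [-0.75, -0.6, 0, -0.8, 1],
    [-0.8, -0.5, 0, -0.8, 1],
    [-0.85, -0.4, 0, -0.8, 1],
    [-0.9, -0.3, 0, -0.8, 1],
  ],
  squeeze=40,
)

```text
clock: 1.82
ee_pos: [0.3663, 0.4958, 0.2394]
ee_rot: [0.359, -3.12, -0.003]
wrist_force: [0.4, 0.3, 0.4]
gripper_width: 0.0852
```

```bash
python3 d.py blue .2
```

```text
t 1.825 pos [0.3663 0.4958 0.2394] yaw 103.1 tilt 0.11 shift [ -1.005 -11.192   0.964] turn 0.01 F [0.4 0.3 0.4] w 0.0852 j7 0.75
```

Emit:
servo_tool(
  plan=[
    [-0.1, -1, 0.1, 0, 1],
    [-0.1, -1, 0.1, 0, 1],
    [-0.1, -1, 0.1, 0, 1],
    [-0.1, -1, 0.1, 0, 1],
    [-0.1, -1, 0.1, 0, 1],
  ],
)

```text
clock: 2.45
ee_pos: [0.4359, 0.3013, 0.2189]
ee_rot: [-0.359, 3.119, 0.007]
wrist_force: [1.5, -0.5, -0.2]
gripper_width: 0.0854
```

Emit:
servo_tool(
  plan=[
    [-0.1, -1, 0.1, 0, 1],
    [-0.1, -1, 0.1, 0, 1],
    [-0.1, -1, 0.1, 0, 1],
    [-0.1, -1, 0.1, 0, 1],
    [-0.1, -1, 0.1, 0, 1],
  ],
)

```text
clock: 3.08
ee_pos: [0.5033, 0.1049, 0.1987]
ee_rot: [-0.358, 3.116, 0.008]
wrist_force: [-0.5, 0.5, -1.2]
gripper_width: 0.0852
```

```bash
python3 d.py blue .2
```

```text
t 3.075 pos [0.5033 0.1049 0.1987] yaw 103.1 tilt 0.43 shift [ 0.114 -0.895 -0.037] turn 0.02 F [-0.5  0.5 -1.2] w 0.0852 j7 1.52
```

Emit:
servo_tool(
  plan=[
    [0.1, -0.9, 0, 0, 1],
    [0, 0, 0.5, 0, 1],
    [0, 0, 0.5, 0, 1],
    [0, 0, 0.3, 0, 1],
    [0, 0, 0, 0, 1],
  ],
)

```text
clock: 3.7
ee_pos: [0.5101, 0.0634, 0.146]
ee_rot: [-0.346, 3.114, 0.006]
wrist_force: [-0.3, 0.1, 0.3]
gripper_width: 0.0853
```

```bash
python3 d.py blue .075
python3 - <<'E'
from plant import robot
import cv2
for n,(x,y,w,h) in (("side",(220,115,130,120)),("top",(180,140,130,120))):
    p=robot.grab_frame(n);cv2.imwrite(f"pics/{n}1.png",cv2.resize(p["color"][y:y+h,x:x+w,::-1],None,fx=4,fy=4,interpolation=cv2.INTER_CUBIC))
E
```

```text
t 3.7 pos [0.5101 0.0634 0.146 ] yaw 102.7 tilt 0.53 shift [0.061 0.149 1.776] turn -0.04 F [-0.3  0.1  0.3] w 0.0853 j7 1.61
```

View pics/side1.png

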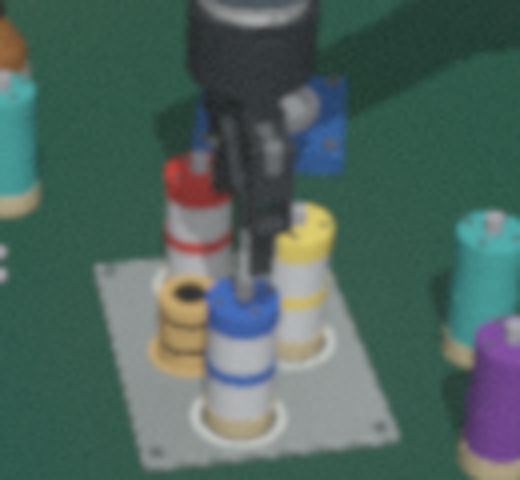

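View pics/top1.png

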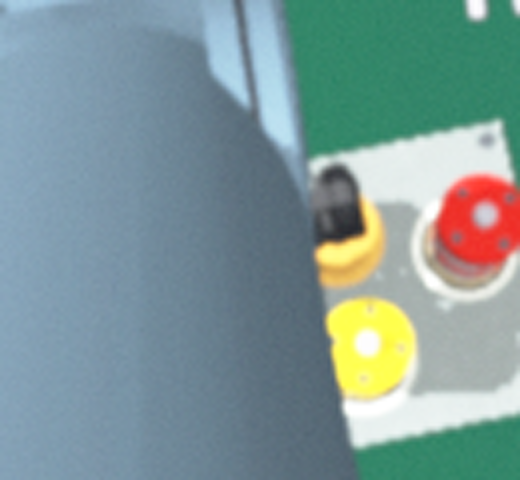

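The gripper sits above blue, with the fingers straddling it in line with the plate. I'll correct 6 mm and descend.

Emit:
servo_tool(
  plan=[
    [0.05, 0.15, 0.2, 0, 1],
    [0, 0, 0.4, 0, 1],
    [0, 0, 0.5, 0, 1],
    [0, 0, 0.4, 0, 1],
    [0, 0, 0.15, 0, 1],
  ],
)

```text
clock: 4.42
ee_pos: [0.5089, 0.0709, 0.0782]
ee_rot: [-0.348, 3.109, 0.007]
wrist_force: [-0.7, 0.1, -0.3]
gripper_width: 0.0855
```

```bash
python3 d.py blue .075
```

```text
t 4.425 pos [0.5089 0.0709 0.0782] yaw 102.8 tilt 0.79 shift [ 0.058 -0.036  0.078] turn -0.03 F [-0.7  0.1 -0.3] w 0.0855 j7 1.6
```

Emit:
servo_tool(
  plan=[
    [0.05, -0.05, 0.08, 0, 1],
    [0, 0, 0, 0, 0.4],
    [0, 0, 0, 0, 0.3],
    [0, 0, 0, 0, 0.3],
    [0, 0, 0, 0, 0.3],
  ],
  squeeze=50,
)

```text
clock: 5.05
ee_pos: [0.5077, 0.0682, 0.0752]
ee_rot: [-0.348, 3.108, 0.007]
wrist_force: [-0.2, -0.1, -2.4]
gripper_width: 0.0469
```

```bash
python3 d.py blue .075
```

```text
t 5.05 pos [0.5077 0.0682 0.0752] yaw 102.8 tilt 0.83 shift [0.012 0.024 0.005] turn -0.03 F [-0.2 -0.1 -2.4] w 0.0469 j7 1.6
```

Emit:
servo_tool(
  plan=[
    [0, 0, -0.3, 0, 0.3],
    [0, 0, -0.6, 0, 0.3],
    [0, 0, -0.8, 0, 0.3],
    [0, 0, -0.4, 0, 0.3],
    [0, 0, 0, 0, 0.3],
  ],
)

```text
clock: 5.68
ee_pos: [0.5059, 0.0675, 0.1638]
ee_rot: [-0.348, 3.109, 0.007]
wrist_force: [0.2, 0.9, -3.4]
gripper_width: 0.0473
```

```bash
python3 d.py mb .075
```

```text
t 5.675 pos [0.5059 0.0675 0.1638] yaw 102.8 tilt 0.81 shift [-1.324  5.223  2.255] turn -0.03 F [ 0.2  0.9 -3.4] w 0.0473 j7 1.6
```

Emit:
servo_tool(
  plan=[
    [-0.1, 0.5, 0.1, 0, 0.3],
    [-0.25, 0.9, 0.1, 0, 0.3],
    [-0.25, 1, 0.2, 0, 0.3],
    [-0.25, 1, 0.2, 0, 0.3],
    [-0.2, 0.8, 0.2, 0, 0.3],
  ],
)

```text
clock: 6.3
ee_pos: [0.5097, 0.2408, 0.1298]
ee_rot: [-0.336, 3.113, 0.002]
wrist_force: [0.7, -1.1, -3.6]
gripper_width: 0.0473
```

Emit:
servo_tool(
  plan=[
    [-0.15, 0.4, 0.2, 0, 0.3],
    [0, 0.2, 0.2, 0, 0.3],
    [0, 0, 0.2, 0, 0.3],
  ],
)

```text
clock: 6.68
ee_pos: [0.5093, 0.2671, 0.1031]
ee_rot: [-0.341, 3.115, 0.001]
wrist_force: [-0.5, -0.3, -2.3]
gripper_width: 0.0473
```

```bash
python3 d.py mb .073
```

```text
t 6.675 pos [0.5093 0.2671 0.1031] yaw 102.5 tilt 0.48 shift [-0.159  0.384  0.754] turn -0.06 F [-0.5 -0.3 -2.3] w 0.0473 j7 1.23
```

Emit:
servo_tool(
  plan=[
    [-0.15, 0.4, 0.2, 0, 0.3],
    [0, 0, 0.2, 0, 0.3],
    [0, 0, 0.15, 0, 0.3],
    [0, 0, 0, 0, 0.3],
  ],
)

```text
clock: 7.18
ee_pos: [0.5125, 0.2814, 0.0788]
ee_rot: [-0.335, 3.117, -0.003]
wrist_force: [0.3, 0.2, -3.0]
gripper_width: 0.0465
```

```bash
python3 d.py mb .073
```

```text
t 7.175 pos [0.5125 0.2814 0.0788] yaw 102.3 tilt 0.42 shift [-0.009  0.051  0.145] turn -0.09 F [ 0.3  0.2 -3. ] w 0.0465 j7 1.21
```

Emit:
servo_tool(
  plan=[
    [0, 0, 0.08, 0, 0.3],
    [0, 0, 0.05, 0, 0.3],
    [0, 0, 0.03, 0, 0.3],
    [0, 0, 0, 0, 0.3],
  ],
)

```text
clock: 7.68
ee_pos: [0.5134, 0.2811, 0.0733]
ee_rot: [-0.333, 3.115, -0.002]
wrist_force: [0.3, -0.1, -2.9]
gripper_width: 0.047
```

```bash
python3 d.py mb .073
```

```text
t 7.675 pos [0.5134 0.2811 0.0733] yaw 102.2 tilt 0.5 shift [0.01  0.064 0.008] turn -0.1 F [ 0.3 -0.1 -2.9] w 0.047 j7 1.21
```

Emit:
servo_tool(
  plan=[
    [0, 0, 0.04, 0, 0.3],
    [0, 0, 0.02, 0, 0.3],
    [0, 0, 0, 0, 0.3],
  ],
)

```text
clock: 8.05
ee_pos: [0.5138, 0.2813, 0.0733]
ee_rot: [-0.333, 3.115, -0.002]
wrist_force: [-0.0, 0.1, -3.3]
gripper_width: 0.0471
```

Emit:
servo_tool(
  plan=[
    [0, 0, 0.06, 0, 0.3],
    [0, 0, 0.06, 0, 0.3],
    [0, 0, 0, 0, 0.3],
  ],
)

```text
clock: 8.43
ee_pos: [0.5147, 0.2817, 0.0736]
ee_rot: [-0.332, 3.114, -0.001]
wrist_force: [0.1, -0.3, -2.3]
gripper_width: 0.0472
```

Run:
```python
from plant import robot
import cv2
s=robot.sense();print(s["wrist_force"],s["ee_pos"])
p=robot.grab_frame("side");x,y,w,h=200,190,140,120;cv2.imwrite(f"pics/side2.png",cv2.resize(p["color"][y:y+h,x:x+w,::-1],None,fx=5,fy=5,interpolation=cv2.INTER_CUBIC))
s=robot.sense();print(s["wrist_force"],s["ee_pos"],s["joint_pos"].round(4),s["joint_efforts"].round(1))
```

```text
[ 0.05593751 -0.28918536 -2.30036185] [0.51473683 0.28172894 0.07360883]
[ 0.07627323  0.50418411 -4.12951075] [0.5148408  0.28184899 0.07350241] [-0.5899  0.6489  0.0127  1.8225 -0.0038  0.6611  1.2064] [ -0.  -58.    1.6 -18.9   0.    0.1  -0. ]
```

View pics/side2.png

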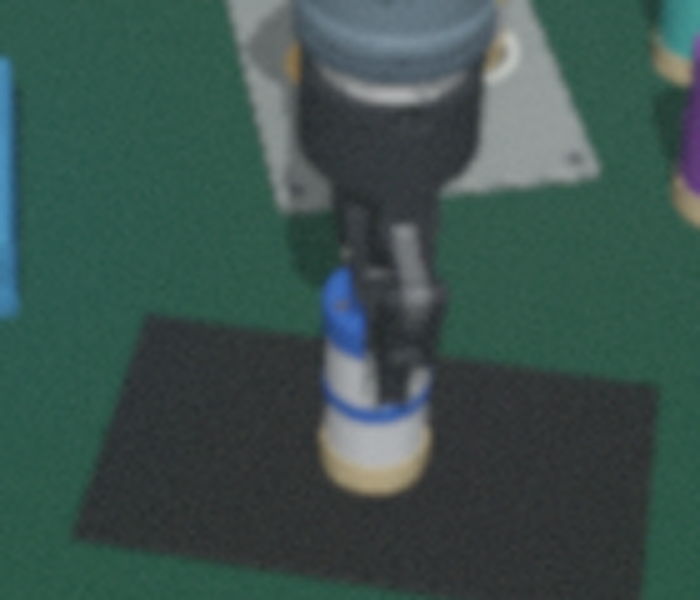

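Emit:
servo_tool(
  plan=[
    [0, 0, 0.07, 0, 0.3],
  ],
)

```text
clock: 8.6
ee_pos: [0.5155, 0.2821, 0.073]
ee_rot: [-0.332, 3.113, -0.001]
wrist_force: [-12.2, -6.5, 43.1]
gripper_width: 0.047
```

Contact is confirmed. The zero rows had been relaxing the force, which hid it. Now I'll release.

Emit:
servo_tool(
  plan=[
    [0, 0, 0, 0, 0.3],
    [0, 0, 0, 0, 0.6],
    [0, 0, 0, 0, 1],
    [0, 0, 0, 0, 1],
  ],
)

```text
clock: 9.1
ee_pos: [0.5161, 0.2825, 0.0726]
ee_rot: [-0.332, 3.112, 0.0]
wrist_force: [-0.2, -0.7, 0.3]
gripper_width: 0.0845
```

Emit:
servo_tool(
  plan=[
    [0, 0, -0.2, 0, 1],
    [0, 0, -0.5, 0, 1],
    [0, 0, -0.9, 0, 1],
    [0, 0, -0.9, 0, 1],
    [0, 0, -0.6, 0, 1],
  ],
)

```text
clock: 9.72
ee_pos: [0.5136, 0.2817, 0.1998]
ee_rot: [-0.332, 3.115, -0.002]
wrist_force: [-0.4, 0.6, 0.1]
gripper_width: 0.0855
```

```bash
python3 d.py yellow .2
```

```text
t 9.725 pos [0.5136 0.2817 0.1998] yaw 102.2 tilt 0.53 shift [ 2.549 -7.006 -0.011] turn -0.1 F [-0.4  0.6  0.1] w 0.0855 j7 1.21
```

Moving over yellow, 7 units along -y.

Emit:
servo_tool(
  plan=[
    [0.25, -0.7, 0, 0, 1],
    [0.35, -1, 0, 0, 1],
    [0.35, -1, 0, 0, 1],
    [0.35, -1, 0, 0, 1],
    [0.35, -1, 0, 0, 1],
  ],
)

```text
clock: 10.35
ee_pos: [0.4907, 0.0838, 0.2045]
ee_rot: [-0.342, 3.104, 0.006]
wrist_force: [0.3, 0.2, 1.0]
gripper_width: 0.0856
```

Emit:
servo_tool(
  plan=[
    [0.35, -0.9, 0, -0.1, 1],
    [0.25, -0.5, 0, 0, 1],
    [0.1, -0.3, 0, 0, 1],
    [0, 0, 0, 0, 1],
  ],
)

```text
clock: 10.85
ee_pos: [0.4783, 0.0057, 0.2059]
ee_rot: [-0.355, 3.099, 0.005]
wrist_force: [0.0, 0.5, -0.3]
gripper_width: 0.0853
```

```bash
python3 d.py yellow .075;  python3 - <<'E'
from plant import robot
import cv2
from h import *
p=robot.grab_frame("top");cv2.imwrite("pics/top3.png",cv2.resize(p["color"][100:300,90:290,::-1],None,fx=3,fy=3,interpolation=cv2.INTER_CUBIC))
E
```

```text
t 10.85 pos [0.4783 0.0057 0.2059] yaw 103.1 tilt 1.28 shift [ 0.312 -0.444  3.266] turn 0.01 F [ 0.   0.5 -0.3] w 0.0853 j7 1.73
```

View pics/top3.png

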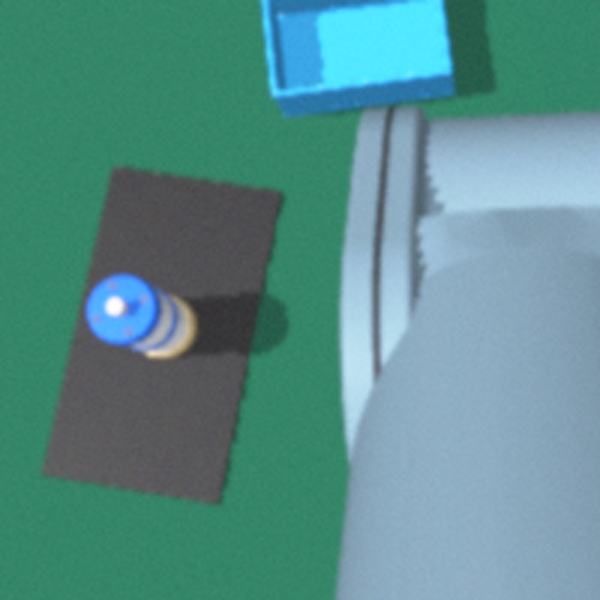

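Blue stands upright mid-mat at crop position (115,305). I'll descend on yellow.

Emit:
servo_tool(
  plan=[
    [0.3, -0.4, 0.4, 0, 1],
    [0, 0, 0.7, 0, 1],
    [0, 0, 0.3, 0, 1],
    [0, 0, 0, 0, 1],
  ],
)

```text
clock: 11.4
ee_pos: [0.4739, -0.0065, 0.1491]
ee_rot: [-0.368, 3.094, 0.009]
wrist_force: [0.4, 0.1, -0.3]
gripper_width: 0.0854
```

```bash
python3 d.py yellow .075
```

```text
t 11.4 pos [ 0.4739 -0.0065  0.1491] yaw 103.6 tilt 1.49 shift [ 0.111 -0.174  1.85 ] turn 0.07 F [ 0.4  0.1 -0.3] w 0.0854 j7 1.79
```

Emit:
servo_tool(
  plan=[
    [0.1, -0.2, 0.4, 0, 1],
    [0, 0, 0.6, 0, 1],
    [0, 0, 0.5, 0, 1],
    [0, 0, 0.25, 0, 1],
    [0, 0, 0, 0, 1],
  ],
)

```text
clock: 12.02
ee_pos: [0.4786, -0.0118, 0.0813]
ee_rot: [-0.373, 3.086, 0.01]
wrist_force: [-0.8, 0.5, -0.1]
gripper_width: 0.0856
```

```bash
sed -i 's/,"shift"/,"z",M[:2,2].round(4),"shift"/' d.py; python3 d.py yellow .075
```

```text
t 12.025 pos [ 0.4786 -0.0118  0.0813] yaw 103.8 tilt 1.95 z [0.0324 0.0104] shift [ 0.152 -0.013  0.152] turn 0.1 F [-0.8  0.5 -0.1] w 0.0856 j7 1.82
```

Emit:
servo_tool(
  plan=[
    [0.15, 0, 0.15, 0, 1],
    [0, 0, 0, 0, 0.4],
    [0, 0, 0, 0, 0.3],
    [0, 0, 0, 0, 0.3],
    [0, 0, 0, 0, 0.3],
  ],
)

```text
clock: 12.65
ee_pos: [0.4736, -0.0131, 0.0766]
ee_rot: [-0.373, 3.083, 0.01]
wrist_force: [0.3, -0.7, -1.8]
gripper_width: 0.047
```

```bash
python3 d.py yellow .075
```

```text
t 12.65 pos [ 0.4736 -0.0131  0.0766] yaw 103.8 tilt 2.1 z [0.0351 0.0106] shift [ 0.021 -0.011  0.04 ] turn 0.1 F [ 0.3 -0.7 -1.8] w 0.047 j7 1.83
```

Emit:
servo_tool(
  plan=[
    [0, 0, -0.4, 0, 0.3],
    [0, 0, -0.8, 0, 0.3],
    [0, 0, -1, 0, 0.3],
    [0, 0, -1, 0, 0.3],
    [0, 0, -0.5, 0, 0.3],
  ],
)

```text
clock: 13.28
ee_pos: [0.4663, -0.015, 0.2308]
ee_rot: [-0.373, 3.086, 0.01]
wrist_force: [1.1, -0.0, -2.3]
gripper_width: 0.0466
```

```bash
python3 d.py my .0735
```

```text
t 13.275 pos [ 0.4663 -0.015   0.2308] yaw 103.8 tilt 1.91 z [0.0316 0.0104] shift [-0.892  7.654  3.983] turn 0.1 F [ 1.1 -0.  -2.3] w 0.0466 j7 1.79
```

Emit:
servo_tool(
  plan=[
    [-0.1, 0.6, 0, 0.1, 0.3],
    [-0.1, 1, 0, 0, 0.3],
    [-0.1, 1, 0.1, 0, 0.3],
    [-0.1, 1, 0.1, 0, 0.3],
    [-0.1, 1, 0.1, 0, 0.3],
  ],
)

```text
clock: 13.9
ee_pos: [0.4459, 0.1698, 0.2269]
ee_rot: [-0.335, 3.081, 0.009]
wrist_force: [1.0, 0.0, -2.5]
gripper_width: 0.0468
```

Emit:
servo_tool(
  plan=[
    [-0.1, 1, 0.2, 0, 0.3],
    [-0.1, 0.9, 0.3, 0, 0.3],
    [0, 0.5, 0.3, 0, 0.3],
    [0, 0.2, 0.3, 0, 0.3],
    [0, 0, 0.3, 0, 0.3],
  ],
)

```text
clock: 14.52
ee_pos: [0.4323, 0.2794, 0.174]
ee_rot: [-0.341, 3.077, 0.012]
wrist_force: [0.5, -0.6, -2.9]
gripper_width: 0.0471
```

```bash
python3 d.py my .0745
```

```text
t 14.525 pos [0.4323 0.2794 0.174 ] yaw 102.7 tilt 2.68 z [0.045  0.0125] shift [0.027 0.31  2.489] turn -0.04 F [ 0.5 -0.6 -2.9] w 0.0471 j7 1.07
```

The tool tilt creeps about 0.025° per row, around the jaw axis. It's harmless so far, but I'll keep the row count low. Now I'll lower yellow.

Emit:
servo_tool(
  plan=[
    [0, 0.3, 0.8, 0, 0.3],
    [0, 0, 0.8, 0, 0.3],
    [0, 0, 0.5, 0, 0.3],
    [0, 0, 0.2, 0, 0.3],
  ],
)

```text
clock: 15.02
ee_pos: [0.4363, 0.2867, 0.0792]
ee_rot: [-0.33, 3.076, 0.006]
wrist_force: [-0.5, -0.8, -3.4]
gripper_width: 0.0472
```

```bash
python3 d.py my .0745
```

```text
t 15.025 pos [0.4363 0.2867 0.0792] yaw 102.3 tilt 2.73 z [0.0467 0.0091] shift [0.056 0.161 0.114] turn -0.09 F [-0.5 -0.8 -3.4] w 0.0472 j7 1.03
```

Emit:
servo_tool(
  plan=[
    [0.05, 0.15, 0.06, 0, 0.3],
    [0, 0, 0.06, 0, 0.3],
  ],
)

```text
clock: 15.28
ee_pos: [0.4339, 0.2917, 0.0747]
ee_rot: [-0.328, 3.076, 0.006]
wrist_force: [-0.9, 1.1, 10.4]
gripper_width: 0.047
```

Emit:
servo_tool(
  plan=[
    [0, 0, 0.04, 0, 0.3],
  ],
)

```text
clock: 15.4
ee_pos: [0.4347, 0.292, 0.0746]
ee_rot: [-0.327, 3.075, 0.007]
wrist_force: [-3.9, -4.5, 17.5]
gripper_width: 0.047
```

Emit:
servo_tool(
  plan=[
    [0, 0, 0, 0, 0.7],
    [0, 0, 0, 0, 1],
    [0, 0, -0.1, 0, 1],
    [0, 0, -0.8, 0, 1],
    [0, 0, -1, 0, 1],
  ],
)

```text
clock: 16.02
ee_pos: [0.4308, 0.2909, 0.1524]
ee_rot: [-0.328, 3.075, 0.006]
wrist_force: [0.8, 0.9, -1.4]
gripper_width: 0.0858
```

Emit:
servo_tool(
  plan=[
    [0, 0, -1, 0, 1],
    [-0.3, -0.3, -0.5, 0, 1],
  ],
)

```text
clock: 16.27
ee_pos: [0.4418, 0.2824, 0.2169]
ee_rot: [-0.331, 3.073, 0.009]
wrist_force: [0.7, 0.0, -1.1]
gripper_width: 0.0854
```

```bash
python3 d.py red .2
```

```text
t 16.275 pos [0.4418 0.2824 0.2169] yaw 102.3 tilt 2.95 z [0.0501 0.0113] shift [-0.475 -9.2    0.444] turn -0.09 F [ 0.7  0.  -1.1] w 0.0854 j7 1.08
```

Emit:
servo_tool(
  plan=[
    [0, -0.8, 0, 0, 1],
    [-0.05, -1, 0, 0, 1],
    [-0.05, -1, 0, 0, 1],
    [-0.05, -1, 0, 0, 1],
    [-0.05, -1, 0, 0, 1],
  ],
)

```text
clock: 16.9
ee_pos: [0.4939, 0.095, 0.2217]
ee_rot: [-0.339, 3.063, 0.017]
wrist_force: [0.4, 0.8, 0.7]
gripper_width: 0.0854
```

Emit:
servo_tool(
  plan=[
    [-0.05, -1, 0, 0, 1],
    [-0.05, -1, 0.1, 0, 1],
    [-0.05, -1, 0.1, 0, 1],
    [-0.05, -0.7, 0.1, 0, 1],
  ],
)

```text
clock: 17.4
ee_pos: [0.5363, -0.0534, 0.2114]
ee_rot: [-0.336, 3.06, 0.016]
wrist_force: [-0.2, 0.5, 0.1]
gripper_width: 0.0859
```

```bash
python3 d.py red .075
```

```text
t 17.4 pos [ 0.5363 -0.0534  0.2114] yaw 102.6 tilt 3.67 z [0.0617 0.0173] shift [ 0.24  -0.506  3.399] turn -0.06 F [-0.2  0.5  0.1] w 0.0859 j7 1.87
```

Emit:
servo_tool(
  plan=[
    [0.2, -0.5, 1, 0, 1],
    [0, 0, 0.6, 0, 1],
  ],
)

```text
clock: 17.65
ee_pos: [0.5391, -0.0777, 0.1479]
ee_rot: [-0.329, 3.055, 0.012]
wrist_force: [0.4, 0.5, 0.8]
gripper_width: 0.0854
```

```bash
python3 d.py red .075
```

```text
t 17.65 pos [ 0.5391 -0.0777  0.1479] yaw 102.3 tilt 3.98 z [0.0677 0.0154] shift [0.085 0.114 1.82 ] turn -0.09 F [0.4 0.5 0.8] w 0.0854 j7 1.94
```

Emit:
servo_tool(
  plan=[
    [0.1, 0.1, 0.5, 0, 1],
    [0.05, 0, 0.8, 0, 1],
    [0.05, 0, 0.4, 0, 1],
  ],
)

```text
clock: 18.02
ee_pos: [0.5353, -0.075, 0.0779]
ee_rot: [-0.327, 3.054, 0.012]
wrist_force: [0.4, -0.4, 1.4]
gripper_width: 0.0857
```

```bash
python3 d.py red .075
```

```text
t 18.025 pos [ 0.5353 -0.075   0.0779] yaw 102.2 tilt 4.05 z [0.0688 0.0154] shift [-0.112  0.028  0.081] turn -0.1 F [ 0.4 -0.4  1.4] w 0.0857 j7 1.95
```

Emit:
servo_tool(
  plan=[
    [-0.1, 0.05, 0.05, 0, 0.7],
    [0, 0, 0, 0, 0.3],
    [0, 0, 0, 0, 0.3],
    [0, 0, 0, 0, 0.3],
  ],
)

```text
clock: 18.52
ee_pos: [0.54, -0.0719, 0.0776]
ee_rot: [-0.327, 3.053, 0.012]
wrist_force: [-0.3, -0.1, -2.9]
gripper_width: 0.0469
```

```bash
python3 d.py red .075
```

```text
t 18.525 pos [ 0.54   -0.0719  0.0776] yaw 102.2 tilt 4.11 z [0.0701 0.0155] shift [ 0.016 -0.023  0.064] turn -0.1 F [-0.3 -0.1 -2.9] w 0.0469 j7 1.94
```

Emit:
servo_tool(
  plan=[
    [0, 0, -0.5, 0, 0.3],
    [0, 0, -1, 0, 0.3],
    [0, 0, -1, 0, 0.3],
    [0, 0, -1, 0, 0.3],
  ],
)

```text
clock: 19.02
ee_pos: [0.5266, -0.0737, 0.2184]
ee_rot: [-0.328, 3.061, 0.015]
wrist_force: [1.4, -1.0, -3.1]
gripper_width: 0.0472
```

```bash
python3 d.py mr .0745
```

```text
t 19.025 pos [ 0.5266 -0.0737  0.2184] yaw 102.3 tilt 3.66 z [0.0618 0.0162] shift [-3.207  8.149  3.832] turn -0.09 F [ 1.4 -1.  -3.1] w 0.0472 j7 1.91
```

Emit:
servo_tool(
  plan=[
    [-0.3, 0.6, 0, 0, 0.3],
    [-0.4, 1, 0, 0, 0.3],
    [-0.4, 1, 0, 0, 0.3],
    [-0.4, 1, 0, 0, 0.3],
    [-0.4, 1, 0, 0, 0.3],
  ],
)

```text
clock: 19.65
ee_pos: [0.5638, 0.1216, 0.2288]
ee_rot: [-0.312, 3.056, 0.01]
wrist_force: [0.5, 1.0, -3.2]
gripper_width: 0.0468
```

Emit:
servo_tool(
  plan=[
    [-0.4, 1, 0, 0, 0.3],
    [-0.4, 1, 0.2, 0, 0.3],
    [-0.3, 0.9, 0.2, 0, 0.3],
    [-0.1, 0.4, 0.3, 0, 0.3],
  ],
)

```text
clock: 20.15
ee_pos: [0.5851, 0.2681, 0.2044]
ee_rot: [-0.317, 3.054, 0.012]
wrist_force: [0.3, 0.1, -3.3]
gripper_width: 0.0471
```

```bash
python3 d.py mr .0755
```

```text
t 20.15 pos [0.5851 0.2681 0.2044] yaw 101.8 tilt 4.08 z [0.0695 0.0151] shift [0.029 0.121 3.229] turn -0.15 F [ 0.3  0.1 -3.3] w 0.0471 j7 1.27
```

Emit:
servo_tool(
  plan=[
    [0, 0.1, 0.8, 0, 0.3],
    [0, 0, 1, 0, 0.3],
    [0, 0, 0.9, 0, 0.3],
    [0, 0, 0.25, 0, 0.3],
  ],
)

```text
clock: 20.65
ee_pos: [0.5915, 0.2711, 0.082]
ee_rot: [-0.316, 3.057, 0.007]
wrist_force: [0.1, 0.1, -2.9]
gripper_width: 0.0467
```

```bash
python3 d.py mr .0755
```

```text
t 20.65 pos [0.5915 0.2711 0.082 ] yaw 101.8 tilt 3.93 z [0.0675 0.0117] shift [-0.019  0.081  0.163] turn -0.15 F [ 0.1  0.1 -2.9] w 0.0467 j7 1.26
```

Emit:
servo_tool(
  plan=[
    [0, 0.05, 0.1, 0, 0.3],
    [0, 0, 0.08, 0, 0.3],
  ],
)

```text
clock: 20.9
ee_pos: [0.5924, 0.2724, 0.0757]
ee_rot: [-0.314, 3.056, 0.007]
wrist_force: [0.3, 0.4, -2.7]
gripper_width: 0.047
```

Emit:
servo_tool(
  plan=[
    [0, 0, 0.05, 0, 0.3],
  ],
)

```text
clock: 21.02
ee_pos: [0.5933, 0.2725, 0.0749]
ee_rot: [-0.314, 3.054, 0.008]
wrist_force: [-0.9, -1.2, 5.0]
gripper_width: 0.0471
```

Emit:
servo_tool(
  plan=[
    [0, 0, 0, 0, 0.7],
    [0, 0, 0, 0, 1],
    [0, 0, -0.1, 0, 1],
    [0, 0, -0.8, 0, 1],
    [0, 0, -1, 0, 1],
  ],
)

```text
clock: 21.65
ee_pos: [0.588, 0.2717, 0.1531]
ee_rot: [-0.314, 3.054, 0.008]
wrist_force: [0.5, 0.3, -0.1]
gripper_width: 0.0851
```

Emit:
servo_tool(
  plan=[
    [0, 0, -1, 0, 1],
    [-0.2, -0.5, -0.3, 0, 1],
  ],
)

```text
clock: 21.9
ee_pos: [0.5966, 0.2556, 0.2105]
ee_rot: [-0.319, 3.049, 0.013]
wrist_force: [0.9, -0.5, 0.1]
gripper_width: 0.0854
```

```bash
python3 d.py pist .15
python3 - <<'E'
from plant import robot
import cv2
p=robot.grab_frame("side");cv2.imwrite("pics/side4.png",p["color"][:,:,::-1])
E
```

```text
t 21.9 pos [0.5966 0.2556 0.2105] yaw 101.9 tilt 4.38 z [0.0746 0.0163] shift [ 2.726 -5.901  1.305] turn -0.13 F [ 0.9 -0.5  0.1] w 0.0854 j7 1.3
```

View pics/side4.png

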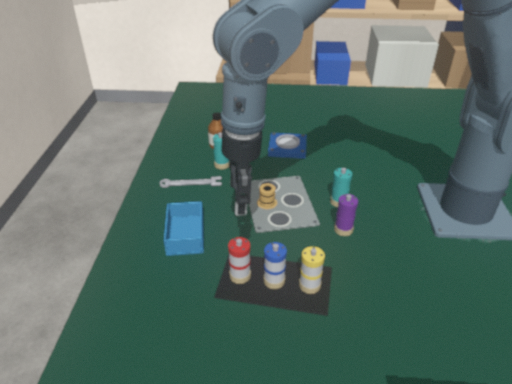

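All three cylinders stand upright on the mat: red (239,260), blue (275,265) and yellow (312,270). Now for the piston.

Emit:
servo_tool(
  plan=[
    [0.4, -0.9, 0.1, 0, 1],
    [0.45, -1, 0.1, 0, 1],
    [0.45, -1, 0.2, 0, 1],
    [0.45, -1, 0.2, 0, 1],
    [0.45, -1, 0.2, 0, 1],
  ],
)

```text
clock: 22.58
ee_pos: [0.5544, 0.0317, 0.1677]
ee_rot: [-0.307, 3.051, 0.004]
wrist_force: [0.8, 0.2, 0.2]
gripper_width: 0.0856
```

Emit:
servo_tool(
  plan=[
    [0.4, -0.8, 0.2, -0.1, 1],
    [0.1, -0.3, 0.2, 0, 1],
  ],
)

```text
clock: 22.82
ee_pos: [0.5424, -0.0222, 0.1477]
ee_rot: [-0.317, 3.054, -0.0]
wrist_force: [0.3, 0.2, 0.3]
gripper_width: 0.0854
```

```bash
python3 d.py pist .031
```

```text
t 22.825 pos [ 0.5424 -0.0222  0.1477] yaw 101.9 tilt 4.07 z [0.0707 0.0073] shift [0.063 0.634 2.915] turn -0.14 F [0.3 0.2 0.3] w 0.0854 j7 1.77
```

Emit:
servo_tool(
  plan=[
    [0, 0.6, 0.3, -0.1, 1],
    [0, 0.05, 0.8, 0, 1],
    [0, 0, 0.6, 0, 1],
  ],
)

```text
clock: 23.2
ee_pos: [0.5433, 0.0036, 0.0768]
ee_rot: [-0.333, 3.051, -0.001]
wrist_force: [0.1, -0.1, -0.3]
gripper_width: 0.0856
```

```bash
python3 d.py pist .031
```

```text
t 23.2 pos [0.5433 0.0036 0.0768] yaw 102.4 tilt 4.17 z [0.0724 0.0076] shift [ 0.094 -0.003  1.142] turn -0.07 F [ 0.1 -0.1 -0.3] w 0.0856 j7 1.73
```

Emit:
servo_tool(
  plan=[
    [0.05, 0, 0.6, 0, 1],
    [0.05, 0, 0.4, 0, 1],
    [0, 0, 0.1, 0, 0.8],
  ],
)

```text
clock: 23.58
ee_pos: [0.5419, 0.005, 0.0281]
ee_rot: [-0.336, 3.054, 0.002]
wrist_force: [0.1, -0.4, 0.9]
gripper_width: 0.0703
```

```bash
python3 d.py pist .031
```

```text
t 23.575 pos [0.5419 0.005  0.0281] yaw 102.5 tilt 3.98 z [0.0689 0.0086] shift [-0.021 -0.056 -0.072] turn -0.06 F [ 0.1 -0.4  0.9] w 0.0703 j7 1.74
```

Emit:
servo_tool(
  plan=[
    [0, -0.05, -0.1, 0, 0.5],
    [0, 0, 0, 0, 0.3],
    [0, 0, 0, 0, 0.3],
    [0, 0, 0, 0, 0.3],
  ],
)

```text
clock: 24.08
ee_pos: [0.5432, 0.0027, 0.0342]
ee_rot: [-0.335, 3.052, 0.001]
wrist_force: [0.2, 0.0, -2.7]
gripper_width: 0.0428
```

```bash
python3 d.py pist .031
```

```text
t 24.075 pos [0.5432 0.0027 0.0342] yaw 102.5 tilt 4.11 z [0.0712 0.0086] shift [0.009 0.01  0.08 ] turn -0.06 F [ 0.2  0.  -2.7] w 0.0428 j7 1.74
```

Emit:
servo_tool(
  plan=[
    [0, 0, -0.5, 0, 0.3],
    [0, 0, -1, 0, 0.3],
    [0, 0, -0.6, 0, 0.3],
  ],
)

```text
clock: 24.45
ee_pos: [0.5353, 0.0021, 0.1184]
ee_rot: [-0.335, 3.056, 0.002]
wrist_force: [-0.1, 1.1, -3.5]
gripper_width: 0.0426
```

```bash
python3 d.py ring .08
```

```text
t 24.45 pos [0.5353 0.0021 0.1184] yaw 102.5 tilt 3.85 z [0.0666 0.0085] shift [ 2.829 -7.013  0.816] turn -0.06 F [-0.1  1.1 -3.5] w 0.0426 j7 1.74
```

Emit:
servo_tool(
  plan=[
    [0.25, -0.6, 0, 0, 0.3],
    [0.4, -1, 0, 0, 0.3],
    [0.4, -1, 0, 0, 0.3],
    [0.4, -1, 0, 0, 0.3],
    [0.4, -1, 0, 0, 0.3],
  ],
)

```text
clock: 25.08
ee_pos: [0.5057, -0.1936, 0.1173]
ee_rot: [-0.35, 3.047, 0.005]
wrist_force: [0.9, 0.1, -2.4]
gripper_width: 0.0425
```

Emit:
servo_tool(
  plan=[
    [0.4, -1, 0, 0, 0.3],
    [0.3, -0.8, 0, 0, 0.3],
    [0.1, -0.3, 0, 0, 0.3],
  ],
)

```text
clock: 25.45
ee_pos: [0.4914, -0.2884, 0.1153]
ee_rot: [-0.343, 3.048, 0.003]
wrist_force: [0.5, -0.8, -2.9]
gripper_width: 0.0428
```

```bash
python3 d.py ring .08
```

```text
t 25.45 pos [ 0.4914 -0.2884  0.1153] yaw 102.8 tilt 4.24 z [0.0732 0.0101] shift [ 0.189 -0.161  0.873] turn -0.02 F [ 0.5 -0.8 -2.9] w 0.0428 j7 2.34
```

Emit:
servo_tool(
  plan=[
    [0.2, -0.2, 0.5, 0, 0.3],
    [0, 0, 0.3, 0, 0.3],
  ],
)

```text
clock: 25.7
ee_pos: [0.4884, -0.2979, 0.083]
ee_rot: [-0.342, 3.047, 0.002]
wrist_force: [-0.6, -0.5, -2.2]
gripper_width: 0.0427
```

```bash
python3 d.py ring .0485
python3 - <<'E'
from plant import robot
import cv2
for n,(x,y,w,h) in (("side",(235,90,110,100)),("top",(340,170,110,100))):
    p=robot.grab_frame(n);cv2.imwrite(f"pics/{n}5.png",cv2.resize(p["color"][y:y+h,x:x+w,::-1],None,fx=5,fy=5,interpolation=cv2.INTER_CUBIC))
E
```

```text
t 25.7 pos [ 0.4884 -0.2979  0.083 ] yaw 102.8 tilt 4.34 z [0.0751 0.0098] shift [0.065 0.054 0.859] turn -0.03 F [-0.6 -0.5 -2.2] w 0.0427 j7 2.36
```

View pics/side5.png

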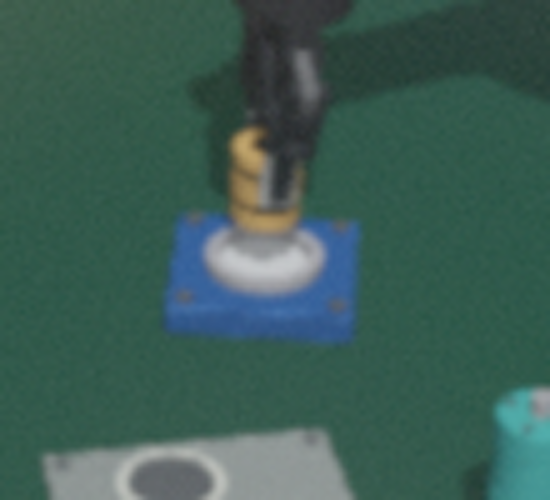

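View pics/top5.png

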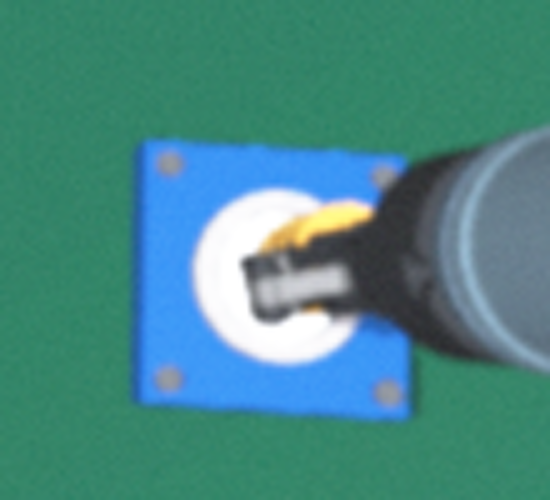

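The piston hangs centred over the ring (column 266 against 265). I'll lower it.

Emit:
servo_tool(
  plan=[
    [0.05, 0.05, 0.4, 0, 0.3],
    [0.03, 0, 0.25, 0, 0.3],
    [0, 0, 0.1, 0, 0.3],
  ],
)

```text
clock: 26.18
ee_pos: [0.4895, -0.2921, 0.0515]
ee_rot: [-0.351, 3.044, 0.005]
wrist_force: [-0.2, -0.3, -2.8]
gripper_width: 0.0429
```

```bash
python3 d.py ring .0485
```

```text
t 26.175 pos [ 0.4895 -0.2921  0.0515] yaw 103.1 tilt 4.43 z [0.0763 0.0121] shift [ 0.064 -0.085  0.069] turn 0.02 F [-0.2 -0.3 -2.8] w 0.0429 j7 2.37
```

Emit:
servo_tool(
  plan=[
    [0.05, -0.08, 0.05, 0, 0.3],
    [0, 0, 0.05, 0, 0.3],
  ],
)

```text
clock: 26.42
ee_pos: [0.4888, -0.296, 0.0472]
ee_rot: [-0.351, 3.044, 0.005]
wrist_force: [-0.9, 0.8, 9.4]
gripper_width: 0.0429
```

Emit:
servo_tool(
  plan=[
    [0, 0, 0, 0, 0.7],
    [0, 0, 0, 0, 1],
    [0, 0, -0.1, 0, 1],
    [0, 0, -0.8, 0, 1],
    [0, 0, -0.8, 0, 1],
  ],
)

```text
clock: 27.05
ee_pos: [0.4834, -0.2967, 0.1165]
ee_rot: [-0.351, 3.045, 0.006]
wrist_force: [0.7, 0.2, 0.2]
gripper_width: 0.0857
```

Emit:
servo_tool(
  plan=[
    [0, 0.5, -1, 0, 1],
    [0, 1, -1, 0, 1],
    [0, 1, -0.8, 0, 1],
  ],
)

```text
clock: 27.42
ee_pos: [0.4521, -0.2014, 0.2326]
ee_rot: [-0.343, 3.042, 0.001]
wrist_force: [1.6, 0.6, -0.1]
gripper_width: 0.0859
```

```bash
python3 d.py mr .2
python3 - <<'E'
from plant import robot
import cv2
for n,(x,y,w,h) in (("side",(235,90,110,100)),("top",(340,170,110,100))):
    p=robot.grab_frame(n);cv2.imwrite(f"pics/{n}6.png",cv2.resize(p["color"][y:y+h,x:x+w,::-1],None,fx=5,fy=5,interpolation=cv2.INTER_CUBIC))
E
```

```text
t 27.425 pos [ 0.4521 -0.2014  0.2326] yaw 102.8 tilt 4.59 z [0.0795 0.0096] shift [-5.975 10.83   1.204] turn -0.02 F [ 1.6  0.6 -0.1] w 0.0859 j7 2.18
```

View pics/side6.png

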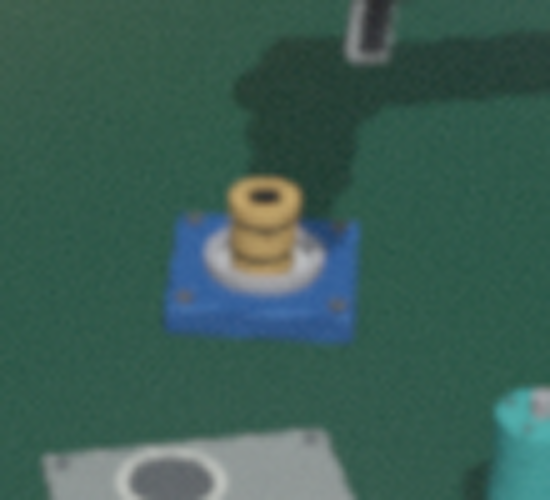

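View pics/top6.png

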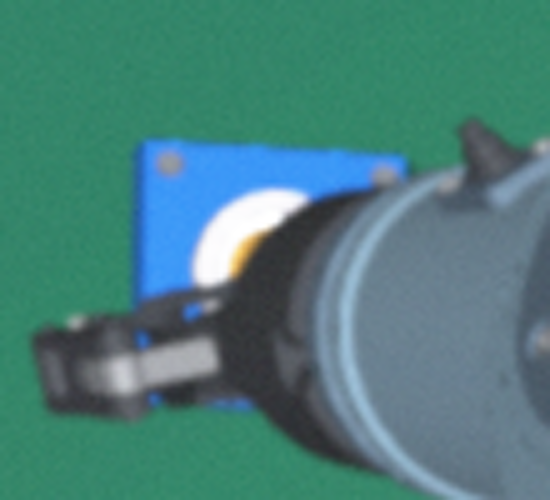

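The piston sits flat in the ring, its base inside at (265,265). For the return I'll use the recorded grasp and release TCPs, and check against the mat picture.

```bash
sed -i 's/"mr":(.592,.2745),"mb":(.5125,.2835),"my":(.433,.2925)/"mr":(.593,.2725),"mb":(.5158,.2823),"my":(.4345,.292)/; s/"blue":(.507,.069),"yellow":(.473,-.0137),"red":(.5397,-.0729)/"blue":(.5075,.0684),"yellow":(.4734,-.0133),"red":(.5399,-.0723)/' d.py; python3 d.py my .21
python3 - <<'E'
from plant import robot
import cv2
from h import *
q=robot.grab_frame("side");p=robot.grab_frame("top");cv2.imwrite("pics/top7.png",cv2.resize(p["color"][140:290,95:335,::-1],None,fx=3,fy=3,interpolation=cv2.INTER_CUBIC))
cv2.imwrite("pics/side7.png",cv2.resize(q["color"][165:315,210:350,::-1],None,fx=4,fy=4,interpolation=cv2.INTER_CUBIC))
import pickle;pickle.dump((q,p),open("f7.pkl","wb"))
E
```

```text
t 27.525 pos [ 0.4534 -0.1989  0.2343] yaw 103.1 tilt 4.8 z [0.0831 0.0102] shift [-2.28  12.064  0.691] turn 0.02 F [1.  0.4 0. ] w 0.0855 j7 2.18
```

View pics/top7.png

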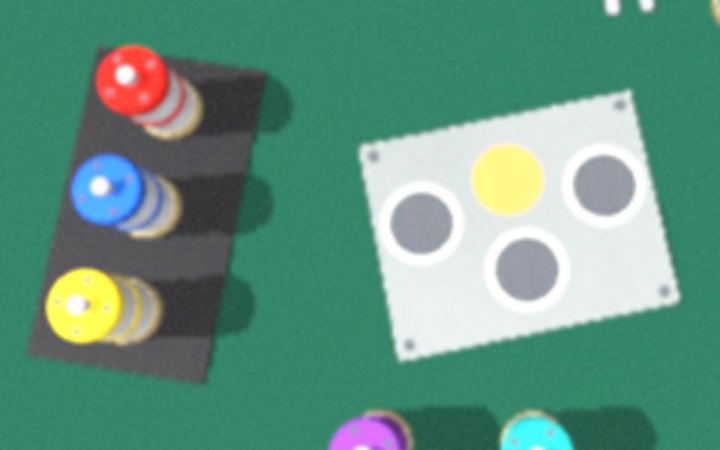

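View pics/side7.png

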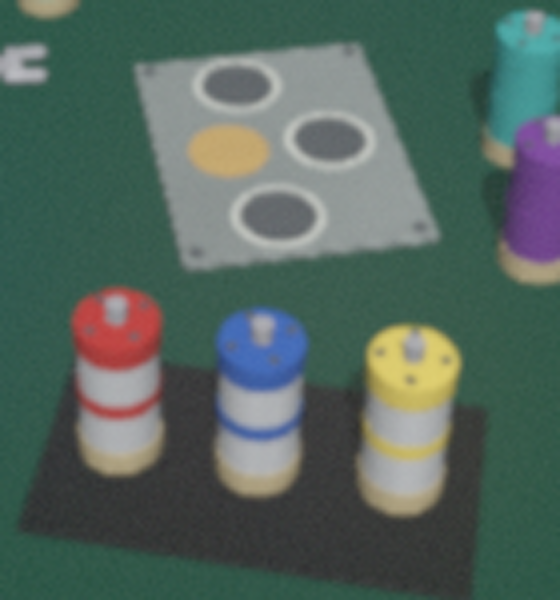

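Run:
```python
from h import *
import pickle
a,b=pickle.load(open("f7.pkl","rb"))
S=lambda X,Y:(210+(X+.5)/4-.5,165+(Y+.5)/4-.5)
T=lambda X,Y:(95+(X+.5)/3-.5,140+(Y+.5)/3-.5)
for n,t,s,z in [("blueC",(421,223),(278,217),.006),("redC",(604,186),(236,86),.006),("yelC",(527,269),(330,140),.006),
 ("red",(126,75),(116,298),.116),("blue",(101,186),(263,318),.116),("yel",(78,304),(414,337),.116)]:
    x,e=tri(a,S(*s),b,T(*t));print(n,x.round(4),e.round(4),"top",atz(b,T(*t),z)[:2].round(4),"side",atz(a,S(*s),z)[:2].round(4))
```

```text
blueC [0.5075 0.07   0.0042] 0.0023 top [0.5061 0.07  ] side [0.5086 0.0718]
redC [ 0.5402 -0.0728  0.0041] 0.0036 top [ 0.5382 -0.0724] side [ 0.5419 -0.0709]
yelC [ 0.473  -0.0133  0.0049] 0.0017 top [ 0.4721 -0.0132] side [ 0.4739 -0.0121]
red [0.5942 0.2709 0.1166] 0.0029 top [0.5928 0.2711] side [0.5957 0.2698]
blue [0.515  0.2815 0.1167] 0.0018 top [0.5142 0.2818] side [0.5159 0.2805]
yel [0.4349 0.2902 0.116 ] 0.002 top [0.4339 0.2903] side [0.4359 0.2901]
```

All consistent to about 1.5 mm. Next I'll fetch yellow.

Emit:
servo_tool(
  plan=[
    [-0.2, 0.9, 0, 0, 1],
    [-0.2, 1, 0, 0, 1],
    [-0.2, 1, 0, 0, 1],
    [-0.2, 1, 0, 0, 1],
    [-0.2, 1, 0, 0, 1],
  ],
)

```text
clock: 28.25
ee_pos: [0.4482, -0.0056, 0.2288]
ee_rot: [-0.322, 3.05, -0.003]
wrist_force: [0.3, -0.7, -0.4]
gripper_width: 0.0855
```

Emit:
servo_tool(
  plan=[
    [-0.2, 1, 0.1, 0, 1],
    [-0.2, 1, 0.1, 0, 1],
    [-0.2, 1, 0.1, 0, 1],
    [-0.2, 1, 0.1, 0, 1],
    [-0.1, 1, 0.1, 0, 1],
  ],
)

```text
clock: 28.88
ee_pos: [0.4457, 0.1985, 0.2044]
ee_rot: [-0.306, 3.057, -0.006]
wrist_force: [1.0, 0.4, 0.6]
gripper_width: 0.0854
```

```bash
python3 d.py my .2
```

```text
t 28.875 pos [0.4457 0.1985 0.2044] yaw 101.4 tilt 3.96 z [0.0689 0.0031] shift [-0.182  2.348  0.098] turn -0.2 F [1.  0.4 0.6] w 0.0854 j7 1.12
```

Emit:
servo_tool(
  plan=[
    [-0.1, 1, 0.1, -0.1, 1],
    [-0.1, 0.8, 0.1, 0, 1],
    [0, 0.2, 0.5, 0, 1],
  ],
)

```text
clock: 29.25
ee_pos: [0.4407, 0.2815, 0.1729]
ee_rot: [-0.326, 3.057, -0.006]
wrist_force: [0.1, -0.4, -0.3]
gripper_width: 0.0854
```

```bash
python3 d.py my .074
```

```text
t 29.25 pos [0.4407 0.2815 0.1729] yaw 102.1 tilt 3.84 z [0.0669 0.0032] shift [0.26  0.316 2.456] turn -0.11 F [ 0.1 -0.4 -0.3] w 0.0854 j7 0.94
```

Emit:
servo_tool(
  plan=[
    [0.15, 0.3, 0.5, 0, 1],
    [0.05, 0, 0.7, 0, 1],
    [0.05, 0, 0.5, 0, 1],
  ],
)

```text
clock: 29.62
ee_pos: [0.4345, 0.2897, 0.0986]
ee_rot: [-0.321, 3.061, -0.009]
wrist_force: [-0.2, 0.4, -0.5]
gripper_width: 0.0857
```

```bash
python3 d.py my .0745
```

```text
t 29.625 pos [0.4345 0.2897 0.0986] yaw 101.9 tilt 3.66 z [0.0638 0.0007] shift [0.026 0.063 0.6  ] turn -0.13 F [-0.2  0.4 -0.5] w 0.0857 j7 0.85
```

Emit:
servo_tool(
  plan=[
    [0.03, 0.05, 0.35, 0, 1],
    [0, 0, 0.2, 0, 0.8],
    [0, 0, 0, 0, 0.3],
    [0, 0, 0, 0, 0.3],
    [0, 0, 0, 0, 0.3],
  ],
)

```text
clock: 30.25
ee_pos: [0.4351, 0.2893, 0.0733]
ee_rot: [-0.316, 3.065, -0.013]
wrist_force: [-0.3, 0.2, -3.0]
gripper_width: 0.047
```

```bash
python3 d.py my .0745
```

```text
t 30.25 pos [0.4351 0.2893 0.0733] yaw 101.8 tilt 3.5 z [ 0.0609 -0.0022] shift [-0.     0.068 -0.032] turn -0.15 F [-0.3  0.2 -3. ] w 0.047 j7 0.83
```

Emit:
servo_tool(
  plan=[
    [0, 0, -0.4, 0, 0.3],
    [0, 0, -1, 0, 0.3],
    [0, 0, -1, 0, 0.3],
    [0, -0.2, -0.8, 0, 0.3],
  ],
)

```text
clock: 30.75
ee_pos: [0.427, 0.2809, 0.2064]
ee_rot: [-0.319, 3.067, -0.016]
wrist_force: [0.8, -0.5, -1.8]
gripper_width: 0.0468
```

```bash
python3 d.py yellow .14
```

```text
t 30.75 pos [0.427  0.2809 0.2064] yaw 101.8 tilt 3.35 z [ 0.0583 -0.0044] shift [ 0.474 -7.407  1.756] turn -0.14 F [ 0.8 -0.5 -1.8] w 0.0468 j7 0.94
```

Emit:
servo_tool(
  plan=[
    [0, -0.8, 0, -0.1, 0.3],
    [0, -1, 0, 0, 0.3],
    [0, -1, 0.1, 0, 0.3],
    [0, -1, 0.1, 0, 0.3],
    [0.05, -1, 0.1, 0, 0.3],
  ],
)

```text
clock: 31.38
ee_pos: [0.47, 0.0923, 0.207]
ee_rot: [-0.35, 3.05, -0.007]
wrist_force: [0.3, 1.0, -1.9]
gripper_width: 0.0471
```

Emit:
servo_tool(
  plan=[
    [0.1, -1, 0.2, 0, 0.3],
    [0.1, -0.8, 0.2, 0, 0.3],
    [0, -0.3, 0.3, 0, 0.3],
  ],
)

```text
clock: 31.75
ee_pos: [0.484, 0.0036, 0.183]
ee_rot: [-0.344, 3.046, -0.009]
wrist_force: [-0.6, -0.3, -2.2]
gripper_width: 0.0475
```

```bash
python3 d.py yellow .0755
```

```text
t 31.75 pos [0.484  0.0036 0.183 ] yaw 102.8 tilt 4.38 z [0.0762 0.0028] shift [ 0.552 -0.315  2.659] turn -0.02 F [-0.6 -0.3 -2.2] w 0.0475 j7 1.62
```

Emit:
servo_tool(
  plan=[
    [0.4, -0.3, 0.6, 0, 0.3],
    [0.1, 0, 0.8, 0, 0.3],
    [0.05, 0, 0.6, 0, 0.3],
  ],
)

```text
clock: 32.12
ee_pos: [0.4733, -0.0119, 0.1022]
ee_rot: [-0.344, 3.04, -0.007]
wrist_force: [-0.9, 0.3, -2.8]
gripper_width: 0.0474
```

```bash
python3 d.py yellow .0755
```

```text
t 32.125 pos [ 0.4733 -0.0119  0.1022] yaw 102.9 tilt 4.72 z [0.0822 0.0044] shift [ 0.059 -0.026  0.666] turn -0.02 F [-0.9  0.3 -2.8] w 0.0474 j7 1.62
```

Emit:
servo_tool(
  plan=[
    [0.1, -0.03, 0.35, 0, 0.3],
    [0.03, 0, 0.2, 0, 0.3],
    [0, 0, 0.05, 0, 0.3],
  ],
)

```text
clock: 32.5
ee_pos: [0.47, -0.0114, 0.0767]
ee_rot: [-0.349, 3.041, -0.004]
wrist_force: [0.0, 0.4, -1.6]
gripper_width: 0.0469
```

```bash
python3 d.py yellow .0755
```

```text
t 32.5 pos [ 0.47   -0.0114  0.0767] yaw 103.1 tilt 4.64 z [0.0807 0.0064] shift [-0.07  -0.066  0.036] turn 0.01 F [ 0.   0.4 -1.6] w 0.0469 j7 1.61
```

Emit:
servo_tool(
  plan=[
    [-0.05, -0.05, 0.04, 0, 0.3],
    [0, 0, 0.04, 0, 0.3],
  ],
)

```text
clock: 32.75
ee_pos: [0.4746, -0.0124, 0.0749]
ee_rot: [-0.349, 3.037, -0.004]
wrist_force: [-0.2, 0.0, 9.1]
gripper_width: 0.0473
```

Emit:
servo_tool(
  plan=[
    [0.06, 0, -0.06, 0, 0.3],
    [0.02, 0, 0.04, 0, 0.3],
    [0, 0, 0.04, 0, 0.3],
  ],
)

```text
clock: 33.12
ee_pos: [0.4725, -0.013, 0.0749]
ee_rot: [-0.349, 3.034, -0.004]
wrist_force: [-1.6, 0.3, 10.4]
gripper_width: 0.047
```

Good. Releasing, rising, and heading for blue.

Emit:
servo_tool(
  plan=[
    [0, 0, 0, 0, 0.7],
    [0, 0, 0, 0, 1],
    [0, 0, -0.1, 0, 1],
    [0, 0, -0.8, 0, 1],
    [0, 0, -1, 0, 1],
  ],
)

```text
clock: 33.75
ee_pos: [0.4641, -0.0135, 0.1506]
ee_rot: [-0.35, 3.04, -0.004]
wrist_force: [0.7, -0.0, 0.8]
gripper_width: 0.0852
```

Emit:
servo_tool(
  plan=[
    [0, 0, -1, 0, 1],
    [-0.3, 0.4, -0.4, 0, 1],
  ],
)

```text
clock: 34.0
ee_pos: [0.4675, 0.0033, 0.2108]
ee_rot: [-0.345, 3.038, -0.005]
wrist_force: [0.3, 0.7, 0.8]
gripper_width: 0.0855
```

```bash
python3 d.py mb .2
```

```text
t 34.0 pos [0.4675 0.0033 0.2108] yaw 102.9 tilt 4.81 z [0.0837 0.0063] shift [-2.714  6.531  0.414] turn -0.01 F [0.3 0.7 0.8] w 0.0855 j7 1.63
```

Emit:
servo_tool(
  plan=[
    [-0.4, 0.9, 0, 0, 1],
    [-0.45, 1, 0, 0, 1],
    [-0.45, 1, 0, 0, 1],
    [-0.45, 1, 0, 0, 1],
    [-0.45, 1, 0.1, 0, 1],
  ],
)

```text
clock: 34.62
ee_pos: [0.5126, 0.2169, 0.2159]
ee_rot: [-0.334, 3.033, -0.007]
wrist_force: [0.4, 0.0, 0.1]
gripper_width: 0.0853
```

Emit:
servo_tool(
  plan=[
    [-0.3, 0.9, 0.1, 0, 1],
    [-0.1, 0.4, 0.3, 0, 1],
  ],
)

```text
clock: 34.88
ee_pos: [0.5185, 0.2755, 0.2011]
ee_rot: [-0.337, 3.031, -0.005]
wrist_force: [-0.3, -0.1, -0.5]
gripper_width: 0.0856
```

```bash
python3 d.py mb .0735
```

```text
t 34.875 pos [0.5185 0.2755 0.2011] yaw 102.7 tilt 5.29 z [0.092  0.0072] shift [0.32  0.224 3.17 ] turn -0.04 F [-0.3 -0.1 -0.5] w 0.0856 j7 1.04
```

Emit:
servo_tool(
  plan=[
    [0.15, 0.2, 0.7, 0, 1],
    [0.1, 0, 0.9, 0, 1],
    [0.05, 0, 0.6, 0, 1],
  ],
)

```text
clock: 35.25
ee_pos: [0.5132, 0.2801, 0.1093]
ee_rot: [-0.338, 3.03, -0.006]
wrist_force: [0.8, -1.0, 0.2]
gripper_width: 0.0852
```

```bash
python3 d.py mb .0735
```

```text
t 35.25 pos [0.5132 0.2801 0.1093] yaw 102.7 tilt 5.33 z [0.0927 0.0062] shift [0.007 0.051 0.897] turn -0.04 F [ 0.8 -1.   0.2] w 0.0852 j7 0.97
```

Emit:
servo_tool(
  plan=[
    [0, 0.05, 0.5, 0, 1],
    [0, 0, 0.3, 0, 0.9],
    [0, 0, 0.05, 0, 0.5],
    [0, 0, 0, 0, 0.3],
    [0, 0, 0, 0, 0.3],
  ],
)

```text
clock: 35.88
ee_pos: [0.5148, 0.2778, 0.0722]
ee_rot: [-0.334, 3.034, -0.012]
wrist_force: [-0.0, -0.6, -2.9]
gripper_width: 0.0476
```

```bash
python3 d.py mb .0735
```

```text
t 35.875 pos [0.5148 0.2778 0.0722] yaw 102.5 tilt 5.12 z [0.0893 0.0017] shift [-0.051  0.105 -0.029] turn -0.06 F [-0.  -0.6 -2.9] w 0.0476 j7 0.95
```

Emit:
servo_tool(
  plan=[
    [0, 0, -0.4, 0, 0.3],
    [0, 0, -1, 0, 0.3],
    [0, 0, -1, 0, 0.3],
    [0, -0.3, -0.8, 0, 0.3],
  ],
)

```text
clock: 36.38
ee_pos: [0.5036, 0.2649, 0.2048]
ee_rot: [-0.337, 3.038, -0.016]
wrist_force: [1.0, 0.1, -2.3]
gripper_width: 0.0477
```

```bash
python3 d.py blue .14
```

```text
t 36.375 pos [0.5036 0.2649 0.2048] yaw 102.6 tilt 4.92 z [ 0.0858 -0.0008] shift [ 1.117 -4.783  1.625] turn -0.05 F [ 1.   0.1 -2.3] w 0.0477 j7 1.04
```

Emit:
servo_tool(
  plan=[
    [0.2, -0.8, 0, 0, 0.3],
    [0.25, -1, 0.1, 0, 0.3],
    [0.25, -1, 0.2, 0, 0.3],
    [0.25, -1, 0.2, 0, 0.3],
    [0.15, -0.6, 0.2, 0, 0.3],
  ],
)

```text
clock: 37.0
ee_pos: [0.504, 0.0808, 0.1861]
ee_rot: [-0.34, 3.023, -0.01]
wrist_force: [0.0, 0.0, -3.4]
gripper_width: 0.0477
```

```bash
python3 d.py blue .0742
```

```text
t 37.0 pos [0.504  0.0808 0.1861] yaw 102.8 tilt 5.72 z [0.0995 0.0045] shift [ 0.259 -0.273  2.792] turn -0.03 F [ 0.   0.  -3.4] w 0.0477 j7 1.41
```

Emit:
servo_tool(
  plan=[
    [0.1, -0.15, 0.7, 0, 0.3],
    [0.1, 0, 0.9, 0, 0.3],
    [0.05, 0, 0.6, 0, 0.3],
  ],
)

```text
clock: 37.38
ee_pos: [0.5067, 0.0691, 0.1007]
ee_rot: [-0.33, 3.017, -0.013]
wrist_force: [-0.6, -0.7, -3.0]
gripper_width: 0.0477
```

```bash
python3 d.py blue .0742
```

```text
t 37.375 pos [0.5067 0.0691 0.1007] yaw 102.4 tilt 6.15 z [0.1071 0.0032] shift [ 0.054 -0.007  0.662] turn -0.07 F [-0.6 -0.7 -3. ] w 0.0477 j7 1.36
```

Emit:
servo_tool(
  plan=[
    [0.1, 0, 0.35, 0, 0.3],
    [0.03, 0, 0.2, 0, 0.3],
    [0, 0, 0.05, 0, 0.3],
  ],
)

```text
clock: 37.75
ee_pos: [0.5041, 0.0678, 0.0766]
ee_rot: [-0.33, 3.016, -0.014]
wrist_force: [-0.1, 0.2, -3.1]
gripper_width: 0.0477
```

```bash
python3 d.py blue .0742
```

```text
t 37.75 pos [0.5041 0.0678 0.0766] yaw 102.4 tilt 6.17 z [0.1075 0.0028] shift [-0.079 -0.003  0.07 ] turn -0.07 F [-0.1  0.2 -3.1] w 0.0477 j7 1.34
```

Emit:
servo_tool(
  plan=[
    [-0.02, 0.03, 0.04, 0, 0.3],
    [0, 0, 0.05, 0, 0.3],
  ],
)

```text
clock: 38.0
ee_pos: [0.5063, 0.0697, 0.0743]
ee_rot: [-0.33, 3.014, -0.013]
wrist_force: [-0.6, -0.4, -2.3]
gripper_width: 0.0479
```

Emit:
servo_tool(
  plan=[
    [0.02, 0, 0.05, 0, 0.3],
  ],
)

```text
clock: 38.12
ee_pos: [0.5075, 0.0701, 0.0735]
ee_rot: [-0.33, 3.01, -0.012]
wrist_force: [-1.0, 0.3, 15.8]
gripper_width: 0.0478
```

Emit:
servo_tool(
  plan=[
    [0.06, -0.02, -0.06, 0, 0.3],
    [0.03, 0, 0.04, 0, 0.3],
    [0, 0, 0.05, 0, 0.3],
  ],
)

```text
clock: 38.5
ee_pos: [0.5058, 0.069, 0.0732]
ee_rot: [-0.33, 3.006, -0.012]
wrist_force: [-1.1, 1.8, 3.7]
gripper_width: 0.0473
```

Emit:
servo_tool(
  plan=[
    [0, 0, 0, 0, 0.7],
    [0, 0, 0, 0, 1],
    [0, 0, -0.1, 0, 1],
    [0, 0, -0.8, 0, 1],
    [0, 0, -1, 0, 1],
  ],
)

```text
clock: 39.12
ee_pos: [0.4949, 0.0682, 0.1482]
ee_rot: [-0.331, 3.012, -0.012]
wrist_force: [0.6, 0.1, -0.5]
gripper_width: 0.0853
```

Emit:
servo_tool(
  plan=[
    [0, 0, -1, 0, 1],
    [-0.3, 0.5, -0.4, 0, 1],
  ],
)

```text
clock: 39.38
ee_pos: [0.4958, 0.0886, 0.2083]
ee_rot: [-0.326, 3.011, -0.014]
wrist_force: [1.3, -0.2, -0.2]
gripper_width: 0.0855
```

```bash
python3 d.py mr .2
```

```text
t 39.375 pos [0.4958 0.0886 0.2083] yaw 102.3 tilt 6.52 z [0.1135 0.0033] shift [-3.317  3.979  0.496] turn -0.09 F [ 1.3 -0.2 -0.2] w 0.0855 j7 1.38
```

Emit:
servo_tool(
  plan=[
    [-0.7, 0.8, 0, 0, 1],
    [-0.7, 0.9, 0, 0, 1],
    [-0.7, 0.9, 0.1, 0, 1],
    [-0.7, 0.9, 0.1, 0, 1],
    [-0.3, 0.4, 0.1, 0, 1],
  ],
)

```text
clock: 40.0
ee_pos: [0.5878, 0.272, 0.211]
ee_rot: [-0.32, 3.006, -0.013]
wrist_force: [0.4, -0.3, -0.9]
gripper_width: 0.0853
```

```bash
python3 d.py mr .0755
python3 - <<'E'
from plant import robot
import cv2
p=robot.grab_frame("side");x,y,w,h=205,150,150,140;cv2.imwrite("pics/side8.png",cv2.resize(p["color"][y:y+h,x:x+w,::-1],None,fx=4,fy=4,interpolation=cv2.INTER_CUBIC))
E
```

```text
t 40.0 pos [0.5878 0.272  0.211 ] yaw 102.1 tilt 6.81 z [0.1186 0.0037] shift [0.267 0.058 3.379] turn -0.11 F [ 0.4 -0.3 -0.9] w 0.0853 j7 1.09
```

View pics/side8.png

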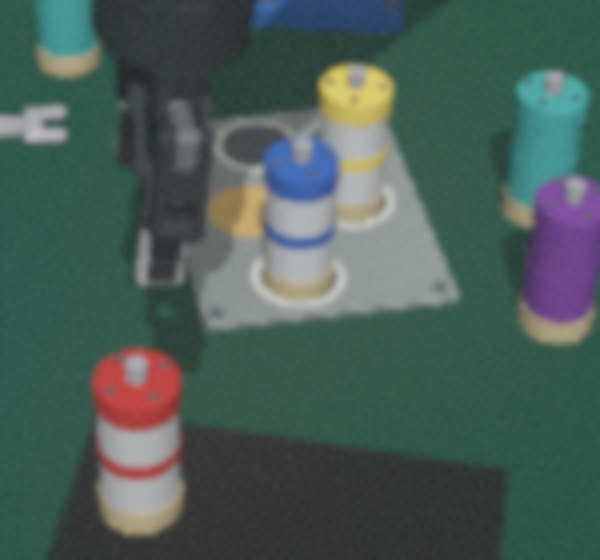

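Blue and yellow stand upright inside their rings. Next, descend on red.

Emit:
servo_tool(
  plan=[
    [0.1, 0.05, 0.8, 0, 1],
    [0.1, 0, 0.9, 0, 1],
    [0.05, 0, 0.7, 0, 1],
  ],
)

```text
clock: 40.42
ee_pos: [0.5907, 0.2751, 0.1144]
ee_rot: [-0.323, 3.001, -0.009]
wrist_force: [-0.1, -0.3, 0.9]
gripper_width: 0.0854
```

```bash
python3 d.py mr .0755
```

```text
t 40.425 pos [0.5907 0.2751 0.1144] yaw 102.2 tilt 7.07 z [0.1228 0.0075] shift [ 0.076 -0.057  0.972] turn -0.1 F [-0.1 -0.3  0.9] w 0.0854 j7 1.04
```

Emit:
servo_tool(
  plan=[
    [0.03, -0.05, 0.5, 0, 1],
    [0.03, 0, 0.35, 0, 0.9],
    [0, 0, 0.08, 0, 0.5],
    [0, 0, 0, 0, 0.3],
    [0, 0, 0, 0, 0.3],
  ],
)

```text
clock: 41.05
ee_pos: [0.5932, 0.2714, 0.0758]
ee_rot: [-0.321, 3.002, -0.01]
wrist_force: [0.7, 0.6, -2.9]
gripper_width: 0.047
```

```bash
python3 d.py mr .0755
```

```text
t 41.05 pos [0.5932 0.2714 0.0758] yaw 102.1 tilt 7.01 z [0.1219 0.0064] shift [0.001 0.029 0.006] turn -0.11 F [ 0.7  0.6 -2.9] w 0.047 j7 1.02
```

Emit:
servo_tool(
  plan=[
    [0, 0, -0.4, 0, 0.3],
    [0, 0, -1, 0, 0.3],
    [0, 0, -1, 0, 0.3],
    [0.3, -0.4, -1, 0, 0.3],
  ],
)

```text
clock: 41.55
ee_pos: [0.5658, 0.2529, 0.214]
ee_rot: [-0.325, 3.006, -0.011]
wrist_force: [0.4, -0.2, -2.3]
gripper_width: 0.047
```

```bash
python3 d.py red .21
```

```text
t 41.55 pos [0.5658 0.2529 0.214 ] yaw 102.3 tilt 6.8 z [0.1182 0.0056] shift [ 2.377 -7.802 -0.022] turn -0.09 F [ 0.4 -0.2 -2.3] w 0.047 j7 1.1
```

Emit:
servo_tool(
  plan=[
    [0.15, -0.8, -0.1, 0, 0.3],
    [0.25, -1, 0, 0, 0.3],
    [0.25, -1, 0, 0, 0.3],
    [0.25, -1, 0, 0, 0.3],
    [0.25, -1, 0, 0, 0.3],
  ],
)

```text
clock: 42.18
ee_pos: [0.5625, 0.0547, 0.2274]
ee_rot: [-0.334, 2.99, -0.004]
wrist_force: [0.8, 1.1, -3.6]
gripper_width: 0.0468
```

Emit:
servo_tool(
  plan=[
    [0.3, -1, 0, 0, 0.3],
    [0.3, -1, 0, 0, 0.3],
    [0.3, -0.6, 0.1, 0, 0.3],
  ],
)

```text
clock: 42.55
ee_pos: [0.5506, -0.0598, 0.2249]
ee_rot: [-0.332, 2.986, -0.007]
wrist_force: [0.2, 1.1, -3.6]
gripper_width: 0.0468
```

```bash
python3 d.py red .0778
```

```text
t 42.55 pos [ 0.5506 -0.0598  0.2249] yaw 102.6 tilt 7.88 z [0.1366 0.0105] shift [ 0.826 -0.175  3.602] turn -0.05 F [ 0.2  1.1 -3.6] w 0.0468 j7 1.75
```

Emit:
servo_tool(
  plan=[
    [0.4, -0.15, 0.7, 0, 0.3],
    [0.25, 0, 0.9, 0, 0.3],
    [0.15, 0, 0.7, 0, 0.3],
  ],
)

```text
clock: 42.92
ee_pos: [0.5352, -0.0761, 0.1334]
ee_rot: [-0.323, 2.978, -0.013]
wrist_force: [0.0, 0.2, -3.4]
gripper_width: 0.0467
```

```bash
python3 d.py red .0778
```

```text
t 42.925 pos [ 0.5352 -0.0761  0.1334] yaw 102.3 tilt 8.41 z [0.146 0.007] shift [0.068 0.102 1.392] turn -0.09 F [ 0.   0.2 -3.4] w 0.0467 j7 1.74
```

Emit:
servo_tool(
  plan=[
    [0.05, 0.1, 0.5, 0, 0.3],
    [0.05, 0, 0.5, 0, 0.3],
    [0.02, 0, 0.2, 0, 0.3],
  ],
)

```text
clock: 43.3
ee_pos: [0.5362, -0.073, 0.0857]
ee_rot: [-0.323, 2.977, -0.014]
wrist_force: [-0.2, 0.7, -3.3]
gripper_width: 0.0467
```

```bash
python3 d.py red .0778
```

```text
t 43.3 pos [ 0.5362 -0.073   0.0857] yaw 102.3 tilt 8.43 z [0.1465 0.0066] shift [-0.063  0.003  0.209] turn -0.09 F [-0.2  0.7 -3.3] w 0.0467 j7 1.71
```

Emit:
servo_tool(
  plan=[
    [0.02, 0.02, 0.12, 0, 0.3],
    [0, 0, 0.08, 0, 0.3],
  ],
)

```text
clock: 43.55
ee_pos: [0.5374, -0.0723, 0.0789]
ee_rot: [-0.323, 2.975, -0.015]
wrist_force: [-0.1, 0.4, -2.7]
gripper_width: 0.0466
```

Emit:
servo_tool(
  plan=[
    [0.02, 0, 0.05, 0, 0.3],
  ],
)

```text
clock: 43.68
ee_pos: [0.5377, -0.0724, 0.0775]
ee_rot: [-0.323, 2.973, -0.015]
wrist_force: [0.3, 0.8, 7.3]
gripper_width: 0.0469
```

Contact, on target. Releasing slowly.

Emit:
servo_tool(
  plan=[
    [0, 0, 0, 0, 0.7],
    [0, 0, 0, 0, 1],
    [0, 0, -0.1, 0, 1],
    [0, 0, -0.8, 0, 1],
    [0, 0, -1, 0, 1],
  ],
)

```text
clock: 44.3
ee_pos: [0.5258, -0.0728, 0.1539]
ee_rot: [-0.324, 2.975, -0.014]
wrist_force: [1.0, -0.4, 0.7]
gripper_width: 0.0853
```

Emit:
servo_tool(
  plan=[
    [0, 0, -1, 0, 1],
    [0, 0.3, -0.8, 0, 1],
    [0, 1, 0, 0, 1],
    [0, 1, 0, 0, 1],
    [0, 1, 0, 0, 1],
  ],
)

```text
clock: 44.92
ee_pos: [0.4889, 0.055, 0.23]
ee_rot: [-0.31, 2.965, -0.019]
wrist_force: [0.5, 0.1, 0.1]
gripper_width: 0.0852
```

Emit:
servo_tool(
  plan=[
    [0, 1, 0, 0, 1],
    [0, 1, 0, 0, 1],
    [0, 1, 0, 0, 1],
    [0, 1, 0, 0, 1],
    [0, 0.5, 0, 0, 1],
  ],
)

```text
clock: 45.55
ee_pos: [0.4502, 0.2383, 0.2272]
ee_rot: [-0.312, 2.96, -0.018]
wrist_force: [0.5, -0.3, -0.0]
gripper_width: 0.0857
```

Run:
```python
from plant import robot
import cv2
s=robot.sense();print(s["clock"],s["ee_pos"],s["wrist_force"])
from h import *
q=robot.grab_frame("side");p=robot.grab_frame("top");cv2.imwrite("pics/top9.png",cv2.resize(p["color"][150:290,200:440,::-1],None,fx=3.3,fy=3.3,interpolation=cv2.INTER_CUBIC))
cv2.imwrite("pics/side9.png",cv2.resize(q["color"][120:250,210:350,::-1],None,fx=4.5,fy=4.5,interpolation=cv2.INTER_CUBIC))
cv2.imwrite("pics/side9f.png",q["color"][:,:,::-1])
for l in ["red_cylinder","blue_cylinder","yellow_cylinder","piston"]:
  for n,f in (("s",q),("t",p)):print(l,n,[([round(x) for x in d["bbox"]],round(d["score"],2)) for d in robot.find_in(f,l)])
```

```text
45.55 [0.4502208  0.23825732 0.22724539] [ 0.50375513 -0.30146622 -0.02021276]
red_cylinder s [([271, 171, 18, 34], 0.79), ([222, 151, 15, 34], 0.68)]
red_cylinder t [([348, 133, 28, 33], 0.87), ([298, 194, 32, 28], 0.6)]
blue_cylinder s [([345, 214, 23, 49], 0.93), ([280, 204, 23, 43], 0.87)]
blue_cylinder t [([233, 211, 21, 29], 0.87), ([273, 291, 21, 25], 0.8), ([220, 291, 26, 23], 0.66)]
yellow_cylinder s [([294, 185, 16, 40], 0.62)]
yellow_cylinder t [([272, 225, 27, 25], 0.9)]
piston s [([287, 136, 15, 18], 0.62)]
piston t [([400, 222, 30, 25], 0.76), ([272, 227, 24, 22], 0.47)]
```

View pics/top9.png

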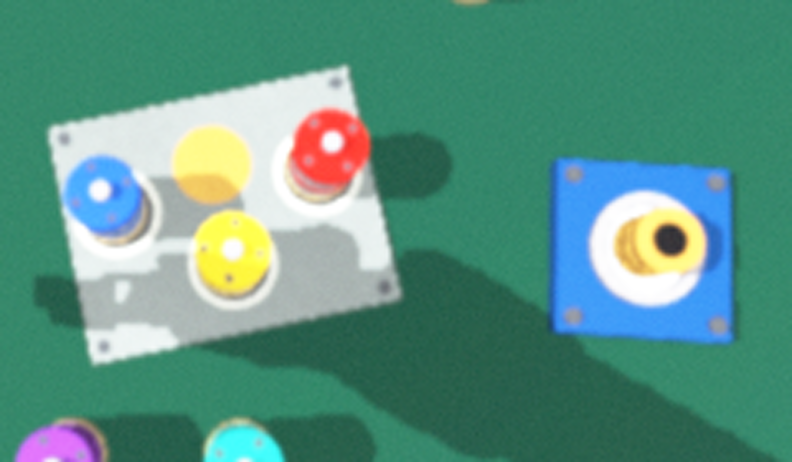

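View pics/side9.png

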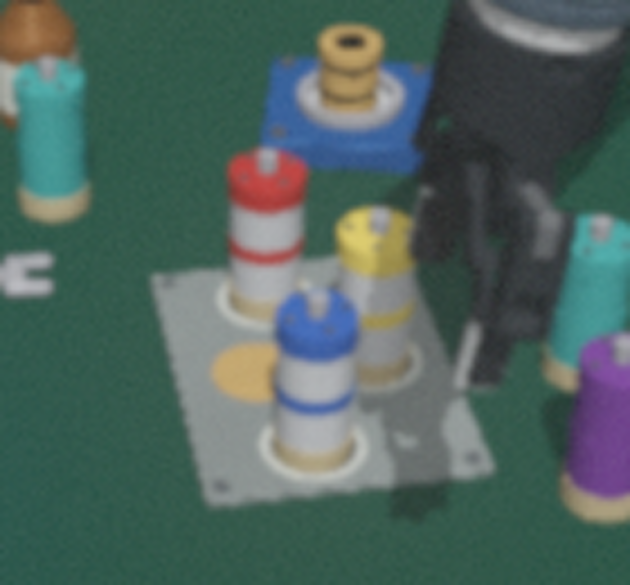

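View pics/side9f.png

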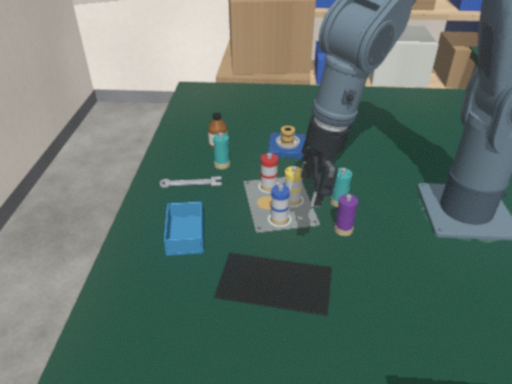

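Run:
```python
from plant import robot
from h import *
import pickle
a,b=pickle.load(open("f7.pkl","rb"))
S=lambda X,Y:(210+(X+.5)/4.5-.5,120+(Y+.5)/4.5-.5)
T=lambda X,Y:(200+(X+.5)/3.3-.5,150+(Y+.5)/3.3-.5)
for n,t,s,z in [("blue",(100,189),(318,293),.118),("red",(332,142),(267,154),.118),("yel",(233,249),(380,213),.118),("pist",(670,240),(351,42),.07)]:
    x,e=tri(a,S(*s),b,T(*t));print(n,x.round(4),e.round(4),"top",atz(b,T(*t),z)[:2].round(4),"side",atz(a,S(*s),z)[:2].round(4))
```

```text
blue [0.5083 0.0719 0.1189] 0.0021 top [0.5073 0.0721] side [0.5093 0.0704]
red [ 0.5414 -0.0711  0.1167] 0.0031 top [ 0.5396 -0.0708] side [ 0.5429 -0.0696]
yel [ 0.4732 -0.0106  0.1175] 0.0022 top [ 0.4721 -0.0105] side [ 0.4743 -0.0102]
pist [ 0.4894 -0.295   0.069 ] 0.0025 top [ 0.4881 -0.2945] side [ 0.4907 -0.2938]
```

```bash
python3 -c "
from plant import robot
print(robot.job_done())"
```

```text
the job is handed in; nothing more can be done
None
```

I finished the job and handed it in at about 46 s of the 141 s allowed. I set all three cylinders upright on the mat, then seated the piston in the steel ring. Then I put yellow, blue and red back on the circles they came from.

**Last checks, from both cameras:**
- **Cylinders:** all three stand upright, with their axes about 1–3 mm from their circle centres. Yellow is the farthest off, at about 2.7 mm.
- **Piston:** it is centred in the ring to about 2 mm. Its top measures 69 mm above the bench, against 70 mm if it sits flat on the ring floor.
- **Bystanders and look-alikes:** they look unmoved in the pictures, though I didn't measure their positions.
- **Robot:** the gripper is open and touching nothing.

**What did not go as expected:**
- **Tool tilt:** it crept to about 8.5° over the run and could not be commanded back. The tilt was about the jaw axis, so the parts stayed within about 1.5° of vertical while carried and stood upright once released.
- **Contact force:** while setting blue on the mat, one press briefly reached 43 N at the wrist through the held cylinder. That is well under the 120 N wrist limit and was not the arm or gripper body pressing. Later contacts stayed below about 18 N.
- **Camera agreement:** the two views differed from each other by 2–3 mm throughout.

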